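# Put the stopper feeder back into service

## Robot

A 6-joint arm with a two-finger parallel gripper is mounted at the origin on a cart in front of the work surface, level with it; the furniture and walls round the work are solid. World frame = base frame: x ahead of the robot, y to its left, z up, the work surface at z = 0. Lengths are in m, angles in degrees, forces in N, time in s.
With the tool pointing down it reaches from about 0.3 to 0.75 m from the base axis. Payload 8.5 kg.
Tool frame: the origin (TCP) lies at the centre of the arm's flange, where the gripper is bolted on; the fingertips stand 173 mm ahead of it and the grasp point (between the pads) lies 155 mm ahead of it; z points along the fingers, y is the line along which they close (so a half turn about z gives the same grasp; the last joint's range is limited). The gripper opens to 85 mm and grips with 20 to 120 N. Pads are 22 mm wide; open, the fingers measure 114 mm over their backs; the gripper's body (76 mm by 85 mm) begins 54 mm behind the grasp point. The pads swing forward as they close: fully open they stand 13 mm farther back than shut.
Start: joints at [59.055, 21.807, 74.336, -0, 83.858, -12.336], TCP at [0.176, 0.521, 0.405] pointing down, gripper open.
Joint ranges: [-178.18, 178.18], [-50.72, 133.34], [12.68, 142.11], [-81.47, 261.47], [9.98, 163.14], [-165.26, 165.26]. Speed limits (degrees/s): [136.94, 136.94, 180, 180, 180, 180].

## Interface

Orientations are given as a 3x3 rotation matrix whose columns are the frame's x, y, z axes.
In Python, from plant import env gives the robot as it stands. The module is installed in compiled form; this text tells all that it offers.
- The arm moves only by the tool play_rows, never from a script. Its argument "targets" is a list that holds one entry, the list of rows, each a list of 7 numbers: the turn, a rotation vector about the tool's x, y, z in degrees, then the shift along the tool's x, y, z in mm, then the finger opening in mm, from 0 to 85.4. In form: [[[ax, ay, az, tx, ty, tz, fingers], ...]]. A call has exactly 5 rows; each row shifts and turns the commanded pose from where the row before left it, along the tool's axes as they then stand; what a row does not reach is not made up. A row lasts 1/12 s, in which the tool goes at most 41.7 mm and 7.16 degrees, less where a joint would pass 70% of its speed; a pose out of reach is approached as far as the arm can. A call is refused whole if a number of a shift passes 41.7 or a number of a turn 7.16, either way. A call with a gripper value outside its range is refused whole. The fingers move at their own pace and stop on an object; "force" is the grip in N (left out, the last holds). Time passes only in rows, so rows that do not move let the fingers close, or fill a call up. It gives the time, the measured TCP pose, the force, the opening and the grip force at its end, in the units of the state.
- env.observe(): the state, without advancing time (a new reading comes with each control period).
- env.camera(name): name is "scene" or "side" or "wrist"; returns a dict with "image" (420x560x3 uint8, red, green, blue), "vertical_fov" (degrees; the focal length in pixels is half the picture's height over the tangent of half this angle, whatever the lens; pixels are square), "cx", "cy" (the principal point, pixels), "position" and "orientation" of the camera in the world; the wrist camera has in their place "tool_from_camera" (4x4, takes a point from camera to tool coordinates, whose origin is the TCP and whose axes are the flange's). Camera axes: x right, y down, z forward; pixel columns grow to the right and rows downward; lengths in m; the calibration is good to about 2 mm. A picture is of the moment at which its call begins: read the wrist's pose just before it. There is no depth.
- env.finish_job(): hands the job in; it is judged then, once.
The state is a dict: "time_s": time; "joint_positions": joint angles; "dq": joint speeds; "effort": joint torques, N m; "position": TCP position; "tcp_rot": TCP orientation; "contact_force": force on the tool from outside, world axes, zero at the start; "moment": the same for the moment, N m; "gripper_width": finger opening in m; "grasp_force": force on a finger pad.
Only numpy, scipy, OpenCV 4.12 (cv2) and the standard library are available. Lean on these libraries where they do the work, as an engineer would, in place of code of your own. Each camera call takes 0.05 s, during which the arm holds its last target. There are 200 camera calls.

## Task

Fit the return spring of the stopper feeder's gate: drop the spring's hook into the hole of the gate's lug, then stretch the spring and slip its eye right down over the anchor post, so that the gate is pulled shut. Then tip the stoppers from the tray over its front lip into the hopper, set the empty tray back flat on the bench, and see that every stopper, those lying about on the bench too, is in the hopper. Last, start the shaker by turning the middle knob of the control box fully clockwise, without turning its two neighbours, and leave the other things on the bench alone.

Things in the scene. Friction and masses are not known exactly. Their poses are not given: they have to be found in the camera images.
- feeder: Fixed grey steel hopper on a base plate (12 mm thick, x -118..108, y -145..115 mm). Origin on the bench, x away from robot, y left. Hopper inside: x -18..103, y -88..68 mm; floor 25 mm up in front, 40 at back; rim 95 mm up; walls 4 mm. Outlet window in its front wall (y 0..50, z 24..68 mm) behind the gate. The spring's line runs along y at x = -90 mm. Motor at left: y 73..115, up to z = 57 mm.
- gate (a joint): Slide gate of the hopper's outlet, in m: 0 = shut over the window (its stop), 0.045 = wide open. It moves along the feeder's y (opens to +y), friction about 1 N, and stays where it is left. The spring pulls it shut.
- gate_hole (a point): Centre of the round hole, 12 mm wide, at the upper face of the gate's level lug (26 x 26 mm, 5 mm thick, upper face 26 mm above the bench, 14 mm above the base plate). Axes as the feeder's; moves with the gate.
- post_top (a point): Top centre of the upright anchor post: 8.4 mm thick, top 32 mm above the bench, 20 mm above the base plate. It stands in line with the gate hole along the feeder's y, 125 mm to the -y side of the hole when the gate is shut.
- spring: Loose steel tension spring. Origin at the lower tip of its hook leg (6 mm thick, hanging 18 mm down from the spring's centre line), x along the spring to the eye, z up. It lies on this tip and on its eye sleeve. Coil 17.6 mm thick, x 15..82 mm, centre line 18 mm up: gripped across the coil at x = 30..55 mm it lifts level. Starts to stretch at 2.2 N, then 150 N/m, up to 50 mm.
- spring_eye (a point): Centre of the lower face of the spring's eye: an upright sleeve 21 mm thick, 24 mm high, bore 14 mm, that slips over the post; 100 mm from the hook at rest. Pull it to stretch the spring. It is hinged to the coil (0.6 rad), so it can be raised upright while the hook stays in its hole. z = sleeve axis.
- tray: Aluminium stopper tray 190 x 96 mm, about 0.22 kg; origin under its centre, x towards its open front lip. Floor 3 mm thick, side walls 26 mm high. At the back (x -95..-81 mm) a wooden board, 14 mm thick, 96 mm wide, 58 mm high: hold it by this from above, across its thickness; the 40 mm in front of it are free for a finger.
- tray_lip (a point): Middle of the tray's open front edge, on the upper face of its floor: 95 mm in front of the tray's origin, 3 mm up.
- hopper_mouth (a point): Centre of the hopper's open top, level with the rim (95 mm above the bench); the mouth is 121 mm along the feeder's x and 156 mm along its y.
- control_box: Grey control box of the feeder, fixed, 90 x 205 mm, 39 mm high, with three knobs in a row along its y, 60 mm apart; origin under its centre, +y to the left.
- knob_middle (a joint): Angle of the middle knob in rad: grows clockwise seen from above, from 0 (off) to its stop at 1.5. Round foot with a bar grip 34 x 14 mm on top, 32 mm high; at 0 the bar lies along the box's x, its white pointer mark towards the robot. Friction 0.03 N m.
- knob_middle_grip (a point): On the axis of the middle knob, where to grip its bar: 76 mm above the bench, 7 mm below the bar's top. Turns with the knob: x along the bar.
- knob_left_pointer (a point): Pointer end of the left neighbour knob's bar, 16 mm off its axis; to be left as it is.
- knob_right_pointer (a point): Pointer end of the right neighbour knob's bar, 16 mm off its axis; to be left as it is.
- stopper_1: Wooden-capped cork stopper: cap 36 mm across and 19 mm high, above it the cork 20 mm across, 39 mm in all; origin at the middle of the cap's flat end, z towards the cork. It stands on its cap at the start, on the tray. May be absent.
- stopper_2: Wooden-capped cork stopper: cap 36 mm across and 19 mm high, above it the cork 20 mm across, 39 mm in all; origin at the middle of the cap's flat end, z towards the cork. It stands on its cap at the start, on the tray. May be absent.
- stopper_3: Wooden-capped cork stopper: cap 36 mm across and 19 mm high, above it the cork 20 mm across, 39 mm in all; origin at the middle of the cap's flat end, z towards the cork. It stands on its cap at the start, on the tray. May be absent.
- stopper_4: Wooden-capped cork stopper: cap 36 mm across and 19 mm high, above it the cork 20 mm across, 39 mm in all; origin at the middle of the cap's flat end, z towards the cork. It stands on its cap at the start, on the tray. May be absent.
- stopper_5: Wooden-capped cork stopper: cap 36 mm across and 19 mm high, above it the cork 20 mm across, 39 mm in all; origin at the middle of the cap's flat end, z towards the cork. It stands on its cap at the start, on the bench. May be absent.
- stopper_6: Wooden-capped cork stopper: cap 36 mm across and 19 mm high, above it the cork 20 mm across, 39 mm in all; origin at the middle of the cap's flat end, z towards the cork. It stands on its cap at the start, on the bench. May be absent.
- stopper_7: Wooden-capped cork stopper: cap 36 mm across and 19 mm high, above it the cork 20 mm across, 39 mm in all; origin at the middle of the cap's flat end, z towards the cork. It stands on its cap at the start, on the bench. May be absent.
- stopper_8: Wooden-capped cork stopper: cap 36 mm across and 19 mm high, above it the cork 20 mm across, 39 mm in all; origin at the middle of the cap's flat end, z towards the cork. It stands on its cap at the start, on the bench. May be absent.
- tape: Roll of paper tape, 69 mm, a bystander.
- seal_cap_a: Black bottle cap 34 mm, 36 mm high, a bystander.

How it is judged (in metres and radians):
On the way, in this order (a step that is already met when the one before it is completed fails the run):
1. the spring's hook stands in the hole of the gate's lug (z of spring in the frame of gate_hole between -0.02 and -0.008 m and horizontal distance between spring and gate_hole below 0.008 m), for 0.2 s.
2. the spring is stretched with its eye over the post, and holds the gate shut (all of step 1 and horizontal distance between spring_eye and post_top below 0.006 m and z of spring_eye in the frame of post_top below -0.01 m and value of joint gate below 0.004 m), for 0.3 s.
3. the tray is tipped with its lip over the hopper (angle between tray's own z axis and vertical above 0.4 rad and horizontal distance between tray_lip and hopper_mouth below 0.1 m and height (world z) of tray_lip above 0.07 m), for 0.1 s.
4. every stopper is in the hopper and the tray is set down flat on the bench, with the knob not yet turned up (x of stopper_1 in the frame of feeder between -0.03 and 0.107 m and y of stopper_1 in the frame of feeder between -0.092 and 0.072 m and z of stopper_1 in the frame of feeder between 0.015 and 0.105 m and linear speed of each of stopper_1, stopper_2, stopper_3, stopper_4, stopper_5, stopper_6, stopper_7, stopper_8 below 0.05 m/s and x of stopper_2 in the frame of feeder between -0.03 and 0.107 m and y of stopper_2 in the frame of feeder between -0.092 and 0.072 m and z of stopper_2 in the frame of feeder between 0.015 and 0.105 m and x of stopper_3 in the frame of feeder between -0.03 and 0.107 m and y of stopper_3 in the frame of feeder between -0.092 and 0.072 m and z of stopper_3 in the frame of feeder between 0.015 and 0.105 m and x of stopper_4 in the frame of feeder between -0.03 and 0.107 m and y of stopper_4 in the frame of feeder between -0.092 and 0.072 m and z of stopper_4 in the frame of feeder between 0.015 and 0.105 m and x of stopper_5 in the frame of feeder between -0.03 and 0.107 m and y of stopper_5 in the frame of feeder between -0.092 and 0.072 m and z of stopper_5 in the frame of feeder between 0.015 and 0.105 m and x of stopper_6 in the frame of feeder between -0.03 and 0.107 m and y of stopper_6 in the frame of feeder between -0.092 and 0.072 m and z of stopper_6 in the frame of feeder between 0.015 and 0.105 m and x of stopper_7 in the frame of feeder between -0.03 and 0.107 m and y of stopper_7 in the frame of feeder between -0.092 and 0.072 m and z of stopper_7 in the frame of feeder between 0.015 and 0.105 m and x of stopper_8 in the frame of feeder between -0.03 and 0.107 m and y of stopper_8 in the frame of feeder between -0.092 and 0.072 m and z of stopper_8 in the frame of feeder between 0.015 and 0.105 m and angle between tray's own z axis and vertical below 0.08 rad and height (world z) of tray between -0.006 and 0.006 m and value of joint knob_middle below 0.8 rad), for 0.2 s.
5. the middle knob is turned fully clockwise (value of joint knob_middle above 1.35 rad), for 0.2 s.
At the end, for the whole second after the job is handed in: Hook through the gate's hole (within 8 mm); eye at least 10 mm down over the post (within 6 mm); gate shut within 4 mm; every stopper at rest in the hopper; tray flat on the bench; middle knob within 0.15 rad of its clockwise stop (all of step 2 and x of stopper_1 in the frame of feeder between -0.03 and 0.107 m and y of stopper_1 in the frame of feeder between -0.092 and 0.072 m and z of stopper_1 in the frame of feeder between 0.015 and 0.105 m and linear speed of each of stopper_1, stopper_2, stopper_3, stopper_4, stopper_5, stopper_6, stopper_7, stopper_8 below 0.05 m/s and x of stopper_2 in the frame of feeder between -0.03 and 0.107 m and y of stopper_2 in the frame of feeder between -0.092 and 0.072 m and z of stopper_2 in the frame of feeder between 0.015 and 0.105 m and x of stopper_3 in the frame of feeder between -0.03 and 0.107 m and y of stopper_3 in the frame of feeder between -0.092 and 0.072 m and z of stopper_3 in the frame of feeder between 0.015 and 0.105 m and x of stopper_4 in the frame of feeder between -0.03 and 0.107 m and y of stopper_4 in the frame of feeder between -0.092 and 0.072 m and z of stopper_4 in the frame of feeder between 0.015 and 0.105 m and x of stopper_5 in the frame of feeder between -0.03 and 0.107 m and y of stopper_5 in the frame of feeder between -0.092 and 0.072 m and z of stopper_5 in the frame of feeder between 0.015 and 0.105 m and x of stopper_6 in the frame of feeder between -0.03 and 0.107 m and y of stopper_6 in the frame of feeder between -0.092 and 0.072 m and z of stopper_6 in the frame of feeder between 0.015 and 0.105 m and x of stopper_7 in the frame of feeder between -0.03 and 0.107 m and y of stopper_7 in the frame of feeder between -0.092 and 0.072 m and z of stopper_7 in the frame of feeder between 0.015 and 0.105 m and x of stopper_8 in the frame of feeder between -0.03 and 0.107 m and y of stopper_8 in the frame of feeder between -0.092 and 0.072 m and z of stopper_8 in the frame of feeder between 0.015 and 0.105 m and angle between tray's own z axis and vertical below 0.08 rad and height (world z) of tray between -0.006 and 0.006 m and value of joint knob_middle above 1.35 rad and linear speed of tray below 0.02 m/s); the robot touches nothing.
It fails at once if a neighbouring knob is turned by more than about 15 degrees (distance of any of knob_left_pointer, knob_right_pointer from where it was at the start of the episode above 0.0045 m).
It fails at once if a bystander is moved by more than 3 cm (distance of any of tape, seal_cap_a from where it was at the start of the episode above 0.03 m).
Of stopper_1, stopper_2, stopper_3, stopper_4, stopper_5, stopper_6, stopper_7, stopper_8 only 5 to 8 are there at a start; the rules pass over those that are not, and their reading is None.
At some moment in a run one of stopper_1, stopper_2, stopper_3, stopper_4 may be knocked a few centimetres aside while the robot is not near it.
It also fails if it takes over 200 s, if anything falls off the work surface, if the arm or the gripper's body presses on something with over 40 N, if the wrist force passes 120 N, or if a joint passes its speed limit or range.

## Working session

There is one attempt and no reset: what is moved stays moved. The work goes in short steps, Python scripts to look and compute and a tool call to move; the robot and the scene stay as the last step left them, time stands still between calls to the robot, and variables do not carry over. Pictures are saved under pics/ and viewed, at most 14 in all, crops included, and the job is handed in when it is done.

Besides the shell and the picture viewer there is one more tool, called in YAML: its name, and indented under it one key for each argument. play_rows: Moves the arm, as the interface text tells. Its arguments: {"type":"object","properties":{"targets":{"type":"array"},"force":{"type":"number"}},"required":["targets"]}

```bash
mkdir -p pics; cat > h.py <<'E'
import numpy as np, cv2
from plant import env
def shot(name,fn=None):
    s=env.observe(); c=env.camera(name); im=c["image"]
    f=im.shape[0]/2/np.tan(np.radians(c["vertical_fov"])/2)
    if name=="wrist":
        T=np.eye(4);T[:3,:3]=s["tcp_rot"];T[:3,3]=s["position"]
        M=T@np.array(c["tool_from_camera"])
    else:
        M=np.eye(4);M[:3,:3]=c["orientation"];M[:3,3]=c["position"]
    if fn: cv2.imwrite("pics/"+fn,im[:,:,::-1]); np.savez("pics/"+fn+".npz",im=im,M=M,f=f,cx=c["cx"],cy=c["cy"])
    return dict(im=im,M=M,f=f,cx=float(c["cx"]),cy=float(c["cy"]))
def load(fn):
    d=np.load("pics/"+fn+".npz"); return {k:d[k] for k in d}
def ray(v,u,w):
    d=v["M"][:3,:3]@np.array([(u-v["cx"])/v["f"],(w-v["cy"])/v["f"],1.]); return v["M"][:3,3],d
def onz(v,u,w,z):
    o,d=ray(v,u,w); return o+d*(z-o[2])/d[2]
def proj(v,p):
    q=v["M"][:3,:3].T@(np.array(p)-v["M"][:3,3]); return np.array([v["cx"]+v["f"]*q[0]/q[2],v["cy"]+v["f"]*q[1]/q[2]])
def st():
    s=env.observe(); print("t",round(s["time_s"],2),"pos",np.round(np.array(s["position"])*1000,1),"q",np.round(s["joint_positions"],1),"w",round(s["gripper_width"]*1000,1),"F",np.round(s["contact_force"],1),"g",round(s["grasp_force"],1)); print(np.round(s["tcp_rot"],3).tolist())
E
python3 - <<'E'
from h import *
st()
for n in ["scene","side","wrist"]:
    v=shot(n,n+"0.png"); print(n,v["f"],v["cx"],v["cy"],v["M"].round(3).tolist())
E
```

```text
t 0.0 pos [175.5 521.2 404.1] q [ 59.1  21.8  74.4  -0.   83.9 -12.3] w 85.7 F [-0.7  0.3  0.4] g 0.0
[[-0.948, 0.319, -0.001], [0.319, 0.948, -0.001], [0.0, -0.001, -1.0]]
scene 474.95885612493186 280.99312718840366 216.6528602325603 [[0.793, -0.304, 0.528, -0.059], [-0.609, -0.375, 0.699, -0.809], [-0.015, -0.876, -0.483, 0.578], [0.0, 0.0, 0.0, 1.0]]
side 387.2439879206258 283.4993491680015 206.24109516669446 [[0.964, -0.117, 0.239, 0.299], [-0.266, -0.476, 0.838, -0.787], [0.016, -0.872, -0.49, 0.523], [0.0, 0.0, 0.0, 1.0]]
wrist 353.1985241880751 280.280864905804 208.452814564773 [[0.318, 0.907, 0.275, 0.105], [0.948, -0.305, -0.093, 0.544], [-0.001, 0.29, -0.957, 0.373], [0.0, 0.0, 0.0, 1.0]]
```

View pics/scene0.png

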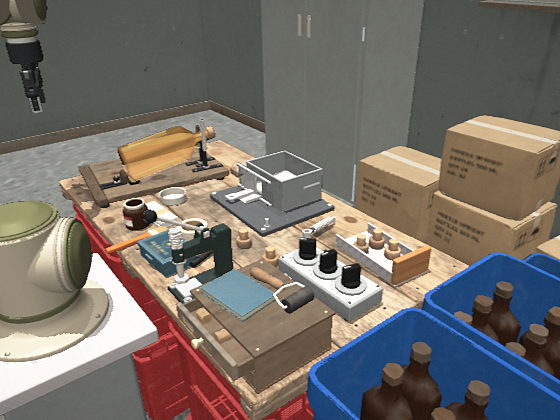

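View pics/side0.png

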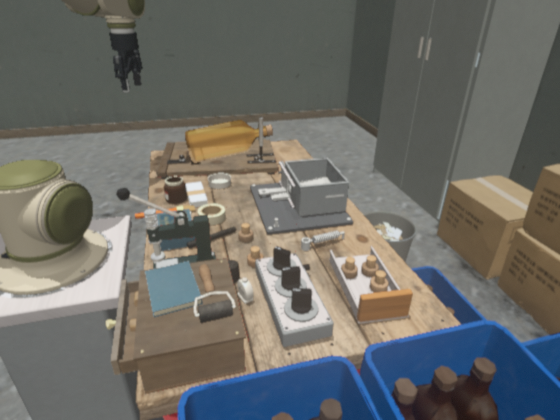

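```bash
python3 - <<'E'
from h import *
a=load("scene0.png");b=load("side0.png")
A=cv2.resize(a["im"][140:320,190:440],None,fx=3.2,fy=3.2,interpolation=cv2.INTER_CUBIC)
B=cv2.resize(b["im"][145:345,225:420],None,fx=3,fy=3,interpolation=cv2.INTER_CUBIC)
cv2.imwrite("pics/cA.png",A[:600,:800,::-1]);cv2.imwrite("pics/cB.png",B[:600,:800,::-1])
for u,w,z in [(277,205,0.012),(245,236,.01),(254,260,.01),(325,241,.018),(370,285,0),(291,290,.05),(315,165,.095)]: print(u,w,onz(b,u,w,z).round(3))
for u,w,z in [(270,258,.01),(215,258,.01)]: print(u,w,onz(a,u,w,z).round(3))
E
```

```text
277 205 [0.533 0.098 0.012]
245 236 [ 0.423 -0.027  0.01 ]
254 260 [ 0.424 -0.123  0.01 ]
325 241 [ 0.595 -0.104  0.018]
370 285 [ 0.638 -0.25   0.   ]
291 290 [ 0.461 -0.278  0.05 ]
315 165 [0.656 0.15  0.095]
270 258 [ 0.431 -0.117  0.01 ]
215 258 [ 0.339 -0.043  0.01 ]
```

View pics/cA.png

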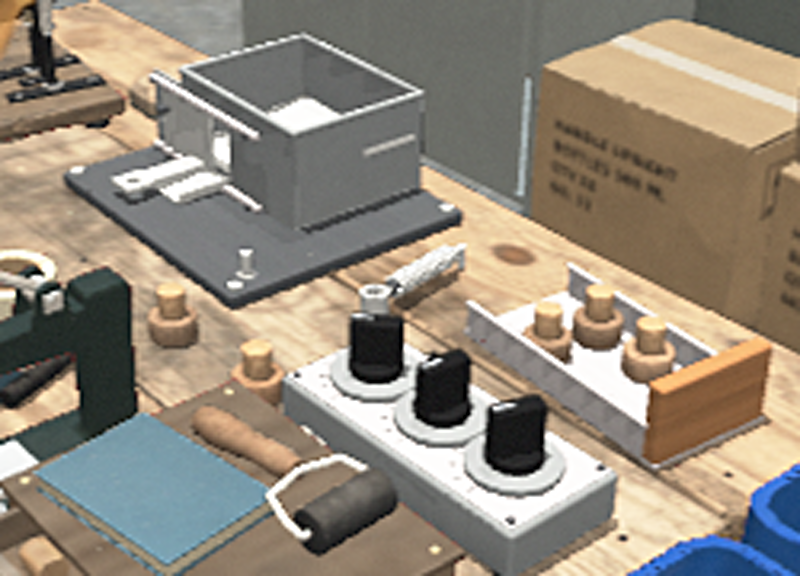

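View pics/cB.png

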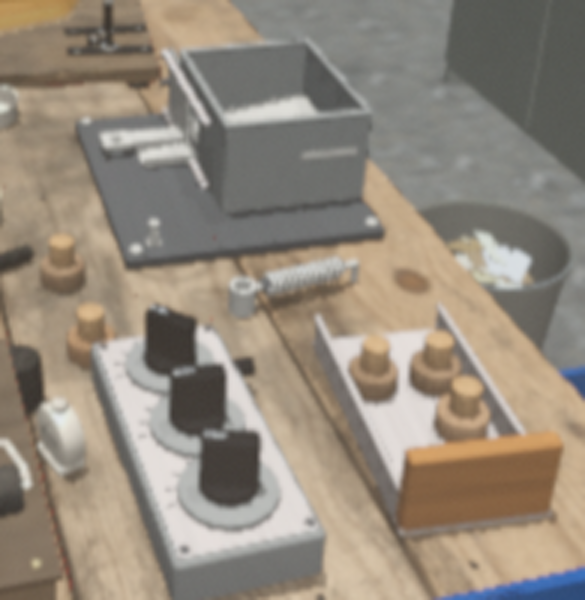

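play_rows:
  targets:
    - [[0,0,0,-29.7,-24.6,-5.1,85],[0,0,0,-29.7,-24.6,-5.1,85],[0,0,0,-29.7,-24.6,-5.1,85],[0,0,0,-29.7,-24.6,-5.1,85],[0,0,0,-29.7,-24.6,-5.1,85]]

```text
time_s: 0.57
position: [0.2774, 0.3557, 0.4303]
tcp_rot: [[-0.948, 0.319, -0.0], [0.319, 0.948, -0.0], [0.0, -0.0, -1.0]]
contact_force: [1.3, 1.3, 1.3]
gripper_width: 0.0849
grasp_force: 0.0
```

play_rows:
  targets:
    - [[0,0,0,-29.7,-24.6,-5.1,85],[0,0,0,-29.7,-24.6,-5.1,85],[0,0,0,-29.7,-24.6,-5.1,85],[0,0,0,-29.7,-24.6,-5.1,85],[0,0,0,-29.7,-24.6,-5.1,85]]

```text
time_s: 0.98
position: [0.3789, 0.1915, 0.456]
tcp_rot: [[-0.948, 0.319, -0.0], [0.319, 0.948, 0.0], [0.0, 0.0, -1.0]]
contact_force: [1.3, 0.6, -0.3]
gripper_width: 0.0848
grasp_force: 0.0
```

play_rows:
  targets:
    - [[0,0,0,-29.7,-24.6,-5.1,85],[0,0,0,-29.7,-24.6,-5.1,85],[0,0,0,-29.7,-24.6,-5.1,85],[0,0,0,-29.7,-24.6,-5.1,85],[0,0,0,-29.7,-24.6,-5.1,85]]

```text
time_s: 1.4
position: [0.4805, 0.0274, 0.4814]
tcp_rot: [[-0.948, 0.319, -0.0], [0.319, 0.948, 0.0], [0.0, 0.0, -1.0]]
contact_force: [0.7, 0.7, 0.6]
gripper_width: 0.0847
grasp_force: 0.0
```

play_rows:
  targets:
    - [[0,0,-6.2,0,0,0,85],[0,0,-6.2,0,0,0,85],[0,0,-6.2,0,0,0,85],[0,0,0,0,0,0,85],[0,0,0,0,0,0,85]]

```text
time_s: 1.82
position: [0.4799, 0.0294, 0.4811]
tcp_rot: [[-1.0, 0.003, -0.0], [0.003, 1.0, 0.0], [0.0, 0.0, -1.0]]
contact_force: [0.5, -0.2, -0.3]
gripper_width: 0.0852
grasp_force: 0.0
```

```bash
python3 - <<'E'
from h import *
st(); v=shot("wrist","w1.png")
cv2.imwrite("pics/w1b.png",cv2.resize(v["im"],None,fx=1.42,fy=1.42,interpolation=cv2.INTER_CUBIC)[:,:,::-1])
E
```

```text
t 1.82 pos [479.9  29.4 481.1] q [ -10.6   12.    75.9   -0.    92.1 -100.5] w 85.2 F [ 0.5 -0.2 -0.3] g 0.0
[[-1.0, 0.003, -0.0], [0.003, 1.0, 0.0], [0.0, 0.0, -1.0]]
```

View pics/w1b.png

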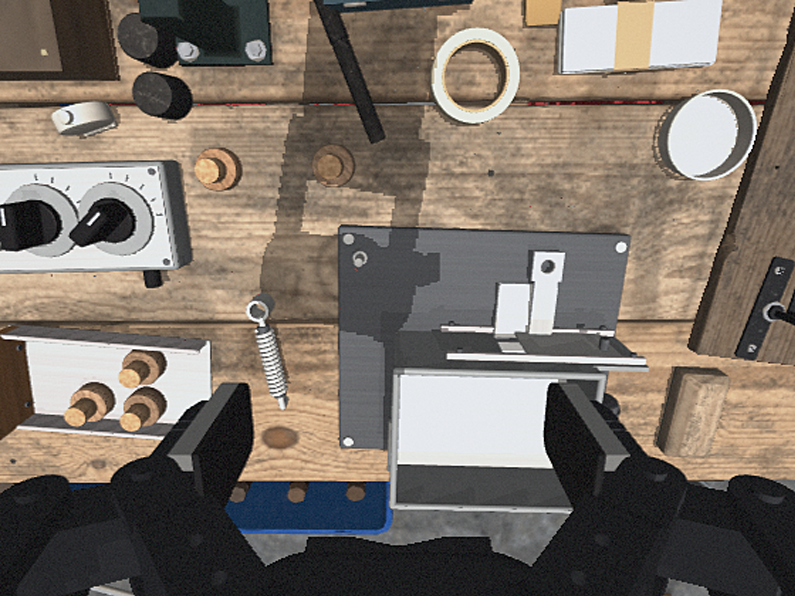

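```bash
cat >> h.py <<'E'
W=lambda v,u,w,z: (onz(v,u,w,z)*1000).round(1)
E
python3 - <<'E'
from h import *
v=load("w1.png"); s=1.4214
for n,u,w,z in [("pl NR",340,226,.012),("pl NL",629,234,.012),("pl FR",341,449,.012),("screwNR",348,239,.012),("screwNL",621,247,.012),("screwFR",348,441,.012),("post",358,257,.032),("hole",547,266,.026),("eye",258,305,.024),("coil0",263,330,.027),("coil1",281,395,.027),("hooktip",282,403,.018),("s5",210,169,.039),("s6",330,163,.039),("s5cap",221,168,.019),("s6cap",334,166,.019),("t1",132,375,.042),("t2",78,412,.042),("t3",132,413,.042),("trayfrontN",211,341,.026),("trayfrontF",214,434,.003),("trayNback",3,328,.026),("knobL",104,222,.083),("knobM",25,225,.083),("boxNL",163,163,.039),("boxFL",186,265,.039),("mouth NL",606,370,.095),("mouthNR",397,371,.095),("cap2",160,95,.036)]:
    print(n,W(v,u/s,w/s,z))
E
```

```text
pl NR [473.7 -22.4  12. ]
pl NL [481.4 231.   12. ]
pl FR [697.9 -29.6  12. ]
screwNR [485.2 -15.8  12. ]
screwNL [493.  225.4  12. ]
screwFR [688.7 -22.3  12. ]
post [497.   -5.8  32. ]
hole [506.7 157.1  26. ]
eye [542.1 -96.6  24. ]
coil0 [564.7 -93.2  27. ]
coil1 [629.6 -81.6  27. ]
hooktip [642.9 -83.6  18. ]
s5 [ 423.9 -120.8   39. ]
s6 [419.5 -25.4  39. ]
s5cap [ 424.  -118.8   19. ]
s6cap [422.6 -24.8  19. ]
t1 [ 601.5 -208.9   42. ]
t2 [ 638.3 -263.9   42. ]
t3 [ 639.5 -214.9   42. ]
trayfrontN [ 575.6 -141.4   26. ]
trayfrontF [ 686.  -158.9    3. ]
trayNback [ 562.5 -326.9   26. ]
knobL [ 459.2 -186.3   83. ]
knobM [ 461.2 -244.4   83. ]
boxNL [ 419.2 -157.4   39. ]
boxFL [ 501.9 -149.6   39. ]
mouth NL [572.7 188.6  95. ]
mouthNR [573.1  27.2  95. ]
cap2 [ 368.8 -154.1   36. ]
```

play_rows:
  targets:
    - [[0,0,0,-16.1,-17,23,85],[0,0,0,-16.1,-17,23,85],[0,0,0,-16.1,-17,23,85],[0,0,0,-16.1,-17,23,85],[0,0,0,-16.1,-17,23,85]]

```text
time_s: 2.28
position: [0.561, -0.0562, 0.3651]
tcp_rot: [[-1.0, 0.003, 0.0], [0.003, 1.0, -0.0], [-0.0, -0.0, -1.0]]
contact_force: [1.5, -0.7, -0.3]
gripper_width: 0.085
grasp_force: 0.0
```

play_rows:
  targets:
    - [[0,0,0,-16.1,-17,23,85],[0,0,0,-16.1,-17,23,85],[0,0,6.9,0,0,0,85],[0,0,6.9,0,0,0,85],[0,0,6.9,0,0,0,85]]

```text
time_s: 2.7
position: [0.5929, -0.0899, 0.3194]
tcp_rot: [[-0.932, 0.362, -0.001], [0.362, 0.932, 0.0], [0.001, -0.0, -1.0]]
contact_force: [-0.6, -0.2, 0.6]
gripper_width: 0.0848
grasp_force: 0.0
```

play_rows:
  targets:
    - [[0,0,6.9,0,0,0,85],[0,0,6.9,0,0,0,85],[0,0,6.9,0,0,0,85],[0,0,6.9,0,0,0,85],[0,0,6.9,0,0,0,85]]

```text
time_s: 3.12
position: [0.5927, -0.0894, 0.3201]
tcp_rot: [[-0.564, 0.826, -0.0], [0.826, 0.564, 0.0], [0.0, -0.0, -1.0]]
contact_force: [-0.2, -0.5, -0.4]
gripper_width: 0.0853
grasp_force: 0.0
```

play_rows:
  targets:
    - [[0,0,6.9,0,0,0,85],[0,0,6.9,0,0,0,85],[0,0,6.9,0,0,0,85],[0,0,6.9,0,0,0,85],[0,0,6.9,0,0,0,85]]

```text
time_s: 3.53
position: [0.5927, -0.0894, 0.3202]
tcp_rot: [[0.003, 1.0, -0.0], [1.0, -0.003, 0.0], [0.0, -0.0, -1.0]]
contact_force: [-0.8, 0.0, -0.5]
gripper_width: 0.0851
grasp_force: 0.0
```

play_rows:
  targets:
    - [[0,0,6.9,0,0,0,85],[0,0,6.9,0,0,0,85],[0,0,6.9,0,0,0,85],[0,0,6.9,0,0,0,85],[0,0,6.9,0,0,0,85]]

```text
time_s: 3.95
position: [0.5927, -0.0894, 0.3202]
tcp_rot: [[0.569, 0.822, -0.0], [0.822, -0.569, 0.0], [-0.0, -0.0, -1.0]]
contact_force: [-0.6, -0.7, 0.4]
gripper_width: 0.0852
grasp_force: 0.0
```

play_rows:
  targets:
    - [[0,0,6.9,0,0,0,85],[0,0,6.9,0,0,0,85],[0,0,6.9,0,0,0,85],[0,0,6.9,0,0,0,85],[0,0,6.9,0,0,0,85]]

```text
time_s: 4.37
position: [0.5927, -0.0894, 0.3202]
tcp_rot: [[0.935, 0.355, -0.0], [0.355, -0.935, -0.0], [-0.0, -0.0, -1.0]]
contact_force: [-0.3, 0.2, 0.7]
gripper_width: 0.0852
grasp_force: 0.0
```

play_rows:
  targets:
    - [[0,0,6.9,0,0,0,85],[0,0,6.9,0,0,0,85],[0,0,0,0,0,0,85],[0,0,0,0,0,0,85],[0,0,0,0,0,0,85]]

```text
time_s: 4.78
position: [0.5926, -0.0896, 0.3202]
tcp_rot: [[0.991, 0.133, -0.0], [0.133, -0.991, -0.0], [-0.0, -0.0, -1.0]]
contact_force: [0.6, -0.3, -0.4]
gripper_width: 0.085
grasp_force: 0.0
```

```bash
python3 - <<'E'
from h import *
st(); v=shot("wrist","w2.png")
cv2.imwrite("pics/w2b.png",cv2.resize(v["im"],None,fx=1.42,fy=1.42,interpolation=cv2.INTER_CUBIC)[:,:,::-1])
E
```

```text
t 4.78 pos [592.6 -89.6 320.2] q [-19.9  30.7  73.9  -0.   75.5  62.5] w 85.0 F [ 0.6 -0.3 -0.4] g 0.0
[[0.991, 0.133, -0.0], [0.133, -0.991, -0.0], [-0.0, -0.0, -1.0]]
```

View pics/w2b.png

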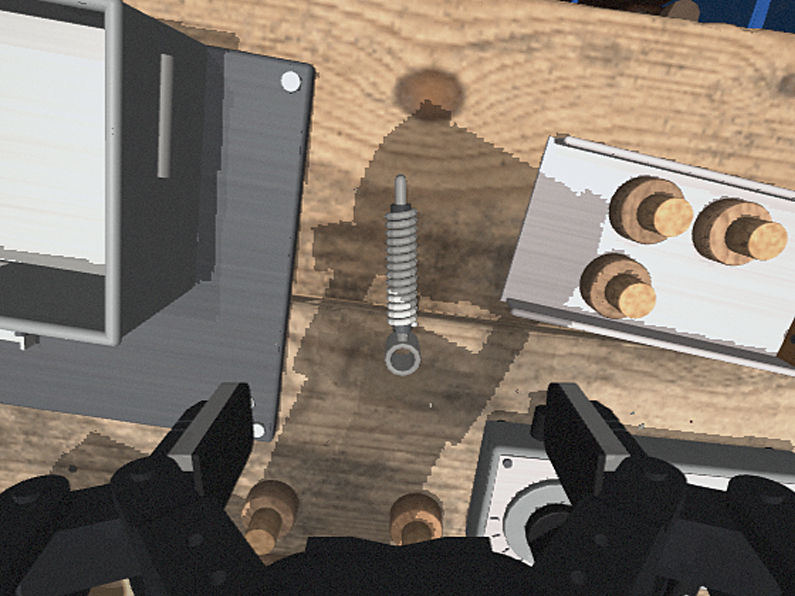

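```bash
python3 - <<'E'
from h import *
v=load("w2.png"); s=1.4214
for n,u,w,z in [("hookend",401,178,.018),("coilstart",400,207,.022),("coilend",401,325,.022),("eye",402,360,.024)]: print(n,W(v,u/s,w/s,z))
g=v["im"]
E
```

```text
hookend [648.6 -84.4  18. ]
coilstart [634.1 -85.8  22. ]
coilend [568.6 -95.2  22. ]
eye [548.3 -98.6  24. ]
```

play_rows:
  targets:
    - [[0,0,-0.4,1,0.7,28.6,50],[0,0,0,1,0.7,28.6,50],[0,0,0,1,0.7,28.6,50],[0,0,0,1,0.6,28.6,50],[0,0,0,0,0,28.6,50]]

```text
time_s: 5.25
position: [0.597, -0.0918, 0.1761]
tcp_rot: [[0.99, 0.139, 0.001], [0.139, -0.99, -0.0], [0.001, 0.0, -1.0]]
contact_force: [-0.1, -0.8, -1.2]
gripper_width: 0.05
grasp_force: 0.0
```

play_rows:
  targets:
    - [[0,0,0,0,0,0,0],[0,0,0,0,0,0,0],[0,0,0,0,0,0,0],[0,0,0,0,0,0,0],[0,0,0,0,0,0,0]]
  force: 40

```text
time_s: 5.67
position: [0.5971, -0.0918, 0.1784]
tcp_rot: [[0.99, 0.138, 0.002], [0.138, -0.99, -0.001], [0.001, 0.001, -1.0]]
contact_force: [0.4, 0.5, -1.0]
gripper_width: 0.0159
grasp_force: 39.0
```

play_rows:
  targets:
    - [[0,0,0,0,0,0,0],[0,0,0,0,0,0,0],[0,0,0,0,0,0,0],[0,0,0,0,0,-10,0],[0,0,0,0,0,-20,0]]

```text
time_s: 6.08
position: [0.5964, -0.0917, 0.206]
tcp_rot: [[0.991, 0.137, -0.005], [0.137, -0.991, 0.002], [-0.004, -0.002, -1.0]]
contact_force: [-0.1, 0.6, -0.7]
gripper_width: 0.0161
grasp_force: 39.2
```

play_rows:
  targets:
    - [[0,0,0,0,0,-20,0],[0,0,0,0,0,-20,0],[0,0,0,0,0,-10,0],[0,0,0,0,0,0,0],[0,0,0,0,0,0,0]]

```text
time_s: 6.5
position: [0.5967, -0.0917, 0.2571]
tcp_rot: [[0.991, 0.137, -0.0], [0.137, -0.991, -0.0], [-0.0, 0.0, -1.0]]
contact_force: [0.6, 0.5, -1.5]
gripper_width: 0.016
grasp_force: 39.2
```

```bash
python3 - <<'E'
from h import *
st(); v=shot("wrist","w3.png")
a=shot("scene","s3.png")
A=cv2.resize(a["im"][150:300,200:380],None,fx=3.3,fy=3.3,interpolation=cv2.INTER_CUBIC)[:490,:594]
B=v["im"][150:420,140:420]; B=cv2.resize(B,(200,193))
A[-193:,-200:]=B
cv2.imwrite("pics/c3.png",A[:,:,::-1])
E
```

```text
t 6.5 pos [596.7 -91.7 257.1] q [-20.   34.9  77.6  -0.   67.5  62.1] w 16.0 F [ 0.6  0.5 -1.5] g 39.2
[[0.991, 0.137, -0.0], [0.137, -0.991, -0.0], [-0.0, 0.0, -1.0]]
```

View pics/c3.png

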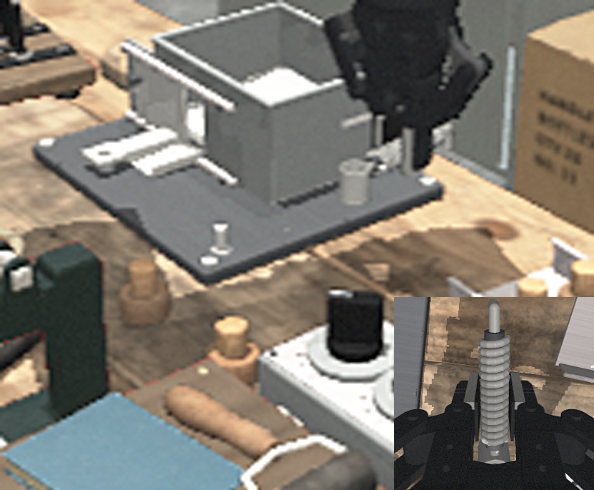

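play_rows:
  targets:
    - [[0,0,-6.7,0,0,0,0],[0,0,-6.7,0,0,0,0],[0,0,-6.7,0,0,0,0],[0,0,-6.7,0,0,0,0],[0,0,-6.7,0,0,0,0]]

```text
time_s: 7.02
position: [0.5968, -0.0918, 0.2558]
tcp_rot: [[0.746, 0.665, -0.002], [0.665, -0.746, 0.001], [-0.001, -0.002, -1.0]]
contact_force: [-0.0, -0.2, -1.2]
gripper_width: 0.0159
grasp_force: 39.2
```

play_rows:
  targets:
    - [[0,0,-6.7,0,0,0,0],[0,0,-6.7,0,0,0,0],[0,0,-6.7,0,0,0,0],[0,0,-6.7,0,0,0,0],[0,0,-6.7,0,0,0,0]]

```text
time_s: 7.43
position: [0.5968, -0.0918, 0.2558]
tcp_rot: [[0.255, 0.967, -0.002], [0.967, -0.255, 0.001], [0.0, -0.003, -1.0]]
contact_force: [0.4, -0.4, -1.1]
gripper_width: 0.0161
grasp_force: 39.1
```

play_rows:
  targets:
    - [[0,0,-6.7,0,0,0,0],[0,0,-6.7,0,0,0,0],[0,0,0,10,-20,0,0],[0,0,0,20,-30,0,0],[0,0,0,30,-27.6,0,0]]

```text
time_s: 7.85
position: [0.52, -0.0302, 0.2557]
tcp_rot: [[0.032, 0.999, -0.002], [0.999, -0.032, 0.0], [0.0, -0.002, -1.0]]
contact_force: [1.5, 0.8, -1.6]
gripper_width: 0.0158
grasp_force: 39.2
```

play_rows:
  targets:
    - [[0,0,0,30,-10,0,0],[0,0,0,30,-10,0,0],[0,0,0,30,0,0,0],[0,0,0,5.7,0,0,0],[0,0,0,0,0,0,0]]

```text
time_s: 8.27
position: [0.5038, 0.0682, 0.2565]
tcp_rot: [[0.027, 1.0, -0.002], [1.0, -0.027, 0.0], [0.0, -0.002, -1.0]]
contact_force: [0.1, -0.8, -2.2]
gripper_width: 0.0161
grasp_force: 39.3
```

```bash
python3 - <<'E'
from h import *
st(); v=shot("wrist","w4.png")
cv2.imwrite("pics/w4b.png",cv2.resize(v["im"],None,fx=1.42,fy=1.42,interpolation=cv2.INTER_CUBIC)[:,:,::-1])
w=load("w3.png")
c=w["im"][140:200,255:305].astype(int).sum(2); print(c[::4,::2])
E
```

```text
t 8.27 pos [503.8  68.2 256.5] q [-5.7 27.2 93.4 -0.  59.5 -4.1] w 16.1 F [ 0.1 -0.8 -2.2] g 39.3
[[0.027, 1.0, -0.002], [1.0, -0.027, 0.0], [0.0, -0.002, -1.0]]
[[378 393 393 404 383 371 350 366 392 400 391 392 392 400 402 392 379 386
  404 419 397 402 392 405 373]
 [322 338 349 368 373 373 391 393 402 387 383 373 381 380 376 375 396 410
  388 401 400 381 398 400 410]
 [307 299 287 289 266 269 270 285 304 304 307 324 316 326 335 326 333 321
  321 309 316 305 316 324 356]
 [265 257 265 277 281 264 262 271 290 302 308 304 287 307 321 321 307 307
  310 299 298 311 314 320 316]
 [283 288 289 279 281 276 284 295 304 264 280 283 283 277 254 280 292 296
  287 306 316 319 323 321 312]
 [274 289 275 280 286 295 302 284 269 265 276 388 422 426 413 332 303 310
  311 324 330 325 339 341 321]
 [297 290 294 287 290 290 276 284 285 328 433 490 510 527 498 445 385 294
  327 325 351 339 325 330 350]
 [333 329 322 314 338 333 318 299 310 351 428 490 511 559 515 465 391 276
  276 277 280 274 313 317 314]
 [321 301 315 300 298 313 317 306 316 342 445 487 525 567 510 460 391 251
  258 246 231 240 257 301 297]
 [239 269 288 319 309 317 286 245 265 355 440 481 523 575 512 454 394 306
  297 269 254 245 267 284 300]
 [268 262 260 272 283 278 264 262 255 346 442 482 511 565 504 466 390 267
  281 293 245 254 294 293 325]
 [239 240 253 264 268 282 265 278 272 339 440 489 514 576 508 450 405 280
  325 262 273 282 267 278 282]
 [236 250 260 265 264 264 290 268 246 355 437 484 510 572 511 457 401 255
  284 248 232 231 211 212 221]
 [248 257 259 256 241 252 241 260 261 333 448 491 518 554 508 455 385 205
  225 233 248 199 205 224 232]
 [275 260 272 283 272 280 183 121 131 367 442 483 509 566 503 448 394 106
  123 161 218 217 240 226 223]]
```

View pics/w4b.png

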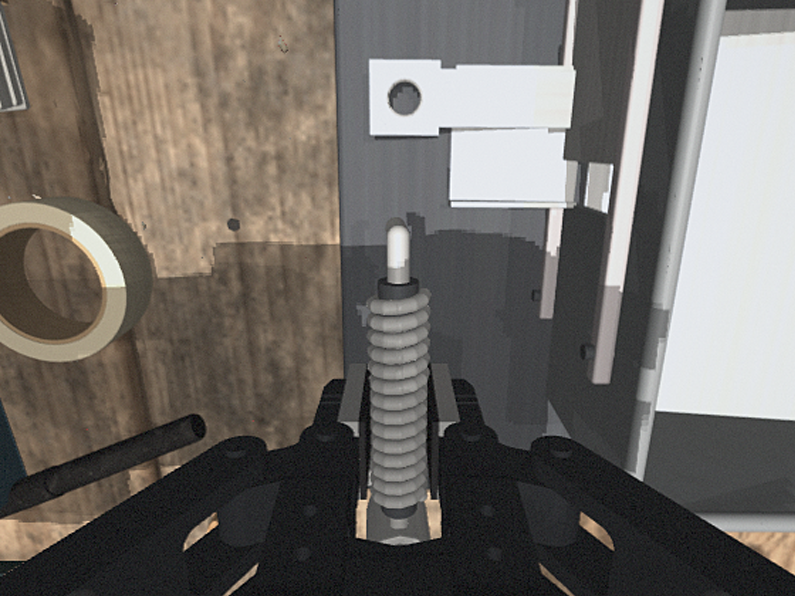

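```bash
python3 - <<'E'
from h import *
v=load("w4.png"); s=1.4214
im=v["im"].astype(int); g=im.sum(2)
# hole centroid
m=(g[55:85,265:305]<330).astype(np.uint8); n,l,S,c=cv2.connectedComponentsWithStats(m)
for i in range(1,n): print(S[i],c[i]+[265,55])
h=W(v,405/s,98/s,.026); print("hole",h)
for z in (.097,.099): print("hookend",W(v,280,159.5,z),W(v,397/s,222/s,z-.018))
s_=env.observe();R=np.array(s_["tcp_rot"])
e=W(v,280,159.5,.098)-np.array(s_["position"])*1000; print("hookend tool",(R.T@e).round(1), "hole tool",(R.T@(h-np.array(s_["position"])*1000)).round(1))
print("chute",W(v,450/s,206/s,.03),W(v,570/s,206/s,.03),"lug",W(v,369/s,60/s,.026),W(v,369/s,135/s,.026),"platecorner edge",W(v,336/s,10/s,.012),W(v,343/s,300/s,.012))
E
```

```text
[  9   2  22  23 258] [285.13178295  66.46511628]
[18 12  1  1  1] [283.  67.]
[17 15  1  1  1] [282.  70.]
[16 18  1  1  1] [281.  73.]
[22 19  1  1  1] [287.  74.]
[24 19  1  1  1] [289.  74.]
[16 20  1  1  1] [281.  75.]
[13 22  3  2  4] [279.   77.5]
hole [507.7 157.4  26. ]
hookend [504.3 121.   97. ] [504.  119.5  79. ]
hookend [504.4 121.3  99. ] [504.  119.8  81. ]
hookend tool [ 54.1  -1.1 158.5] hole tool [ 90.5   1.4 230.5]
chute [524.1 117.9  30. ] [570.2 116.7  30. ] lug [495.  170.6  26. ] [493.9 144.7  26. ] platecorner edge [482.5 190.3  12. ] [478.5  75.6  12. ]
```

play_rows:
  targets:
    - [[0,0,0,15,1,5,0],[0,0,0,15,1.3,10,0],[0,0,0,10,0,15,0],[0,0,0,0,0,15,0],[0,0,0,0,0,0,0]]

```text
time_s: 8.73
position: [0.5073, 0.1057, 0.2096]
tcp_rot: [[0.031, 1.0, -0.005], [1.0, -0.031, -0.0], [-0.0, -0.005, -1.0]]
contact_force: [-0.6, -0.6, -2.1]
gripper_width: 0.0161
grasp_force: 39.3
```

```bash
python3 - <<'E'
from h import *
st(); v=shot("wrist","w5.png"); b=shot("side","sd5.png"); a=shot("scene","sc5.png")
C=np.zeros((560,800,3),np.uint8)
C[:,:430]=cv2.resize(v["im"][50:230,211:349],(430,560),interpolation=cv2.INTER_CUBIC)
C[:280,430:]=cv2.resize(b["im"][160:225,245:331],(370,280),interpolation=cv2.INTER_CUBIC)
C[280:,430:]=cv2.resize(a["im"][165:230,215:301],(370,280),interpolation=cv2.INTER_CUBIC)
cv2.imwrite("pics/c5.png",C[:,:,::-1])
E
```

```text
t 8.73 pos [507.3 105.7 209.6] q [-1.3 32.  94.6 -0.  53.7  0.4] w 16.1 F [-0.6 -0.6 -2.1] g 39.3
[[0.031, 1.0, -0.005], [1.0, -0.031, -0.0], [-0.0, -0.005, -1.0]]
```

View pics/c5.png

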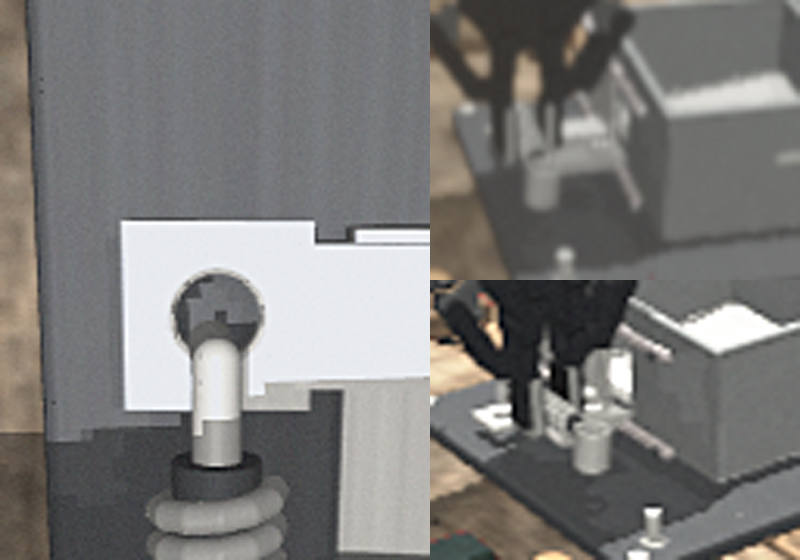

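```bash
python3 - <<'E'
from h import *
v=load("w5.png")
f=lambda u,w:(211+u/3.116,50+w/3.111)
print("hole",W(v,*f(219,313),.026),"rim b/t",W(v,*f(219,272),.026),W(v,*f(219,354),.026))
print("tipfront",W(v,*f(216,320),.032),"armend",W(v,*f(217,340),.05), "armend z53", W(v,*f(217,340),.053))
print("coilstart",W(v,*f(215,470),.05)); st()
b=load("sd5.png"); 
for k in [(0,0)]: pass
E
```

```text
hole [507.9 158.4  26. ] rim b/t [508.1 164.   26. ] [507.7 152.7  26. ]
tipfront [507.5 158.3  32. ] armend [507.7 158.5  50. ] armend z53 [507.8 158.9  53. ]
coilstart [507.  142.7  50. ]
t 8.88 pos [508.  105.6 212.5] q [-1.3 31.8 94.4 -0.  53.9  0.5] w 16.0 F [ 0.6  1.2 -0.6] g 39.3
[[0.031, 1.0, 0.0], [1.0, -0.031, -0.0], [-0.0, 0.0, -1.0]]
```

play_rows:
  targets:
    - [[0,0,0,2.6,0.2,0,0],[0,0,0,0,0,5,0],[0,0,0,0,0,5,0],[0,0,0,0,0,5,0],[0,0,0,0,0,5,0]]

```text
time_s: 9.3
position: [0.5078, 0.1092, 0.1917]
tcp_rot: [[0.03, 1.0, -0.0], [1.0, -0.03, -0.0], [-0.0, -0.0, -1.0]]
contact_force: [0.5, -0.2, -0.4]
gripper_width: 0.0162
grasp_force: 39.3
```

play_rows:
  targets:
    - [[0,0,0,0,0,0,0],[0,0,0,0,0,0,0],[0,0,0,0,0,0,0],[0,0,0,0,0,0,0],[0,0,0,0,0,0,0]]

```text
time_s: 9.72
position: [0.5079, 0.1093, 0.1924]
tcp_rot: [[0.03, 1.0, 0.0], [1.0, -0.03, 0.0], [0.0, 0.0, -1.0]]
contact_force: [-0.1, -0.5, -1.4]
gripper_width: 0.016
grasp_force: 39.3
```

```bash
python3 - <<'E'
from h import *
st(); v=shot("wrist","w6.png"); b=shot("side","sd6.png"); a=shot("scene","sc6.png")
C=np.zeros((560,800,3),np.uint8)
C[:,:430]=cv2.resize(v["im"][50:230,211:349],(430,560),interpolation=cv2.INTER_CUBIC)
C[:280,430:]=cv2.resize(b["im"][160:225,245:331],(370,280),interpolation=cv2.INTER_CUBIC)
C[280:,430:]=cv2.resize(a["im"][165:230,215:301],(370,280),interpolation=cv2.INTER_CUBIC)
cv2.imwrite("pics/c6.png",C[:,:,::-1])
E
```

```text
t 9.72 pos [507.9 109.3 192.4] q [-0.9 33.7 95.3  0.  51.   0.8] w 16.0 F [-0.1 -0.5 -1.4] g 39.3
[[0.03, 1.0, 0.0], [1.0, -0.03, 0.0], [0.0, 0.0, -1.0]]
```

View pics/c6.png

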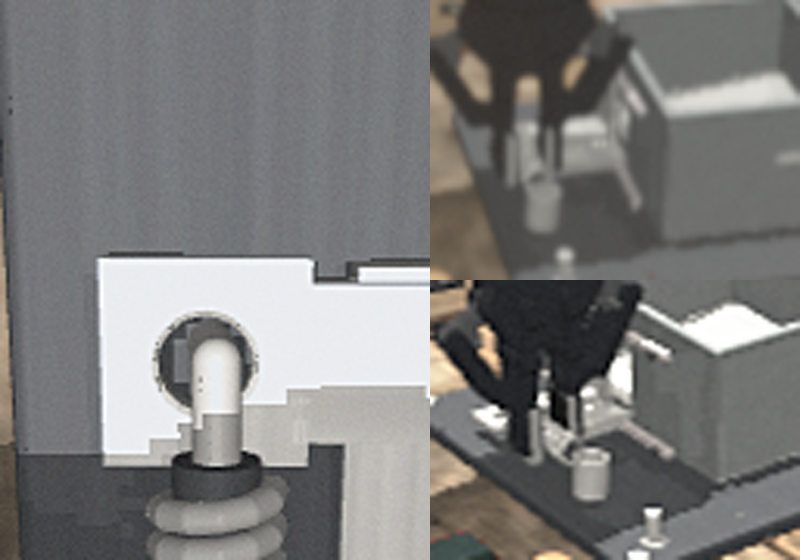

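```bash
python3 - <<'E'
from h import *
v=load("w6.png")
f=lambda u,w:(211+u/3.116,50+w/3.111)
print("hole",W(v,*f(206,362),.026),"armend",W(v,*f(217,338),.033),W(v,*f(217,338),.036))
p=load("w1.png");q=load("w4.png")
# post in sc6 and sd6
a=load("sc6.png");b=load("sd6.png")
def tri(u1,u2):
    o1,d1=ray(a,*u1);o2,d2=ray(b,*u2);A=np.stack([d1,-d2],1);t=np.linalg.lstsq(A,o2-o1,rcond=None)[0]
    return ((o1+t[0]*d1)*1000).round(1),((o2+t[1]*d2)*1000).round(1)
fa=lambda u,w:(215+(u-430)/4.302,165+(w-280)/4.308); fb=lambda u,w:(245+(u-430)/4.302,160+w/4.308)
print("post tri",tri(fa(652,510),fb(565,251)), "eye top",tri(fa(592,457),fb(541,188)))
print(W(a,*fa(652,510),.032),W(b,*fb(565,251),.032),W(a,*fa(592,457),.0385),W(b,*fb(541,188),.0385))
E
```

```text
hole [507.7 158.3  26. ] armend [509.2 162.3  33. ] [509.2 162.8  36. ]
post tri (array([505. ,  -4.8,  32.7]), array([505.2,  -4.2,  33.8])) eye top (array([505.1,  52.7,  42.1]), array([505.3,  53.5,  43.6]))
[505.7  -3.8  32. ] [505.9  -1.3  32. ] [508.9  58.5  38.5] [507.5  62.4  38.5]
```

play_rows:
  targets:
    - [[0,0,0,0,0,1.5,0],[0,0,0,-4,0,0,0],[0,0,0,-8,0,0,0],[0,0,0,-8,0,0,0],[0,0,0,-8,0,0,0]]

```text
time_s: 10.28
position: [0.5068, 0.0804, 0.1906]
tcp_rot: [[0.03, 1.0, -0.001], [1.0, -0.03, 0.0], [0.0, -0.001, -1.0]]
contact_force: [-0.8, 1.4, -1.4]
gripper_width: 0.0162
grasp_force: 39.2
```

play_rows:
  targets:
    - [[0,0,0,-8,0,0,0],[0,0,0,0,0,0,0],[0,0,0,0,0,0,0],[0,0,0,0,0,0,0],[0,0,0,0,0,0,0]]

```text
time_s: 10.7
position: [0.5068, 0.0734, 0.1908]
tcp_rot: [[0.03, 1.0, 0.0], [1.0, -0.03, -0.0], [-0.0, 0.0, -1.0]]
contact_force: [-0.3, -0.1, -1.1]
gripper_width: 0.0161
grasp_force: 39.3
```

play_rows:
  targets:
    - [[0,0,0,0,0,0,40],[0,0,0,0,0,0,40],[0,0,0,0,0,0,40],[0,0,0,0,0,0,40],[0,0,0,0,0,0,40]]

```text
time_s: 11.12
position: [0.5068, 0.0733, 0.1908]
tcp_rot: [[0.03, 1.0, 0.0], [1.0, -0.03, -0.0], [-0.0, 0.0, -1.0]]
contact_force: [0.2, 0.5, 0.2]
gripper_width: 0.0399
grasp_force: 0.0
```

play_rows:
  targets:
    - [[0,0,0,0,0,-20,40],[0,0,0,0,0,-30,40],[0,0,0,-20,0,-30,40],[0,0,0,-20,0,0,40],[0,0,0,0,0,0,40]]

```text
time_s: 11.53
position: [0.5058, 0.0312, 0.2723]
tcp_rot: [[0.032, 0.999, 0.004], [1.0, -0.032, -0.001], [-0.001, 0.004, -1.0]]
contact_force: [0.2, -0.2, 0.6]
gripper_width: 0.04
grasp_force: 0.0
```

```bash
python3 - <<'E'
from h import *
st(); v=shot("wrist","w7.png"); b=shot("side","sd7.png"); a=shot("scene","sc7.png")
C=np.zeros((560,800,3),np.uint8)
C[:,:430]=cv2.resize(v["im"][0:300,165:395],(430,560),interpolation=cv2.INTER_CUBIC)
C[:280,430:]=cv2.resize(b["im"][160:225,245:331],(370,280),interpolation=cv2.INTER_CUBIC)
C[280:,430:]=cv2.resize(a["im"][165:230,215:301],(370,280),interpolation=cv2.INTER_CUBIC)
cv2.imwrite("pics/c7.png",C[:,:,::-1])
E
```

```text
t 11.53 pos [505.8  31.2 272.3] q [-9.9 25.7 92.7 -0.  61.4 -8. ] w 40.0 F [ 0.2 -0.2  0.6] g 0.0
[[0.032, 0.999, 0.004], [1.0, -0.032, -0.001], [-0.001, 0.004, -1.0]]
```

View pics/c7.png

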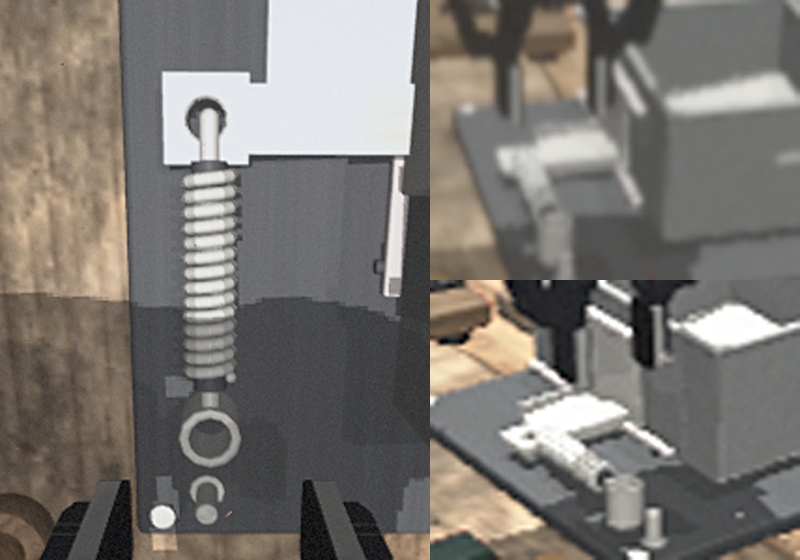

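```bash
python3 - <<'E'
from h import *
v=load("w7.png")
f=lambda u,w:(165+u/1.87,w/1.867)
print("hole",W(v,*f(207,118),.026),"eye top",W(v,*f(210,437),.037),"post",W(v,*f(207,513),.032),W(v,*f(207,490),.012),"hookend",W(v,*f(209,110),.032))
s=env.observe(); print(np.round(np.array(s["position"])*1000,1)); st()
E
```

```text
hole [506.5 124.5  26. ] eye top [504.2  25.7  37. ] post [502.1  -4.7  32. ] [501.9  -5.4  12. ] hookend [507.2 126.1  32. ]
[505.4  33.5 270.3]
t 11.68 pos [505.4  33.5 270.3] q [-9.6 25.9 92.8  0.  61.3 -7.9] w 40.0 F [ 0.2 -0.4  0.2] g 0.0
[[0.03, 1.0, -0.001], [1.0, -0.03, 0.0], [0.0, -0.001, -1.0]]
```

play_rows:
  targets:
    - [[0,0,0,-8.3,-0.9,20,40],[0,0,0,0,0,25,40],[0,0,0,0,0,22,40],[0,0,0,0,0,15.8,40],[0,0,0,0,0,0,40]]

```text
time_s: 12.1
position: [0.5041, 0.0258, 0.1853]
tcp_rot: [[0.029, 1.0, -0.004], [1.0, -0.029, 0.001], [0.001, -0.004, -1.0]]
contact_force: [0.4, -0.0, -0.5]
gripper_width: 0.04
grasp_force: 0.0
```

play_rows:
  targets:
    - [[0,0,0,0,0,0,0],[0,0,0,0,0,0,0],[0,0,0,0,0,0,0],[0,0,0,0,0,0,0],[0,0,0,0,0,0,0]]
  force: 80

```text
time_s: 12.52
position: [0.5044, 0.0252, 0.1881]
tcp_rot: [[0.03, 1.0, 0.0], [1.0, -0.03, -0.0], [-0.0, 0.0, -1.0]]
contact_force: [0.8, 0.8, -0.5]
gripper_width: 0.0182
grasp_force: 78.1
```

play_rows:
  targets:
    - [[0,0,0,0,0,0,0],[0,0,0,0,0,-6,0],[0,0,0,0,0,-8,0],[0,0,0,0,0,-8.5,0],[0,0,0,0,0,0,0]]

```text
time_s: 12.93
position: [0.5046, 0.0251, 0.2123]
tcp_rot: [[0.03, 1.0, 0.002], [1.0, -0.03, -0.001], [-0.0, 0.002, -1.0]]
contact_force: [-1.0, -0.2, -0.8]
gripper_width: 0.0179
grasp_force: 78.2
```

play_rows:
  targets:
    - [[0,0,0,-3,0,0,0],[0,0,0,-4,0,0,0],[0,0,0,-4,0,0,0],[0,0,0,-4,0,0,0],[0,0,0,0,0,0,0]]

```text
time_s: 13.35
position: [0.5039, 0.0093, 0.2101]
tcp_rot: [[0.031, 1.0, -0.001], [1.0, -0.031, 0.0], [0.0, -0.001, -1.0]]
contact_force: [0.3, 3.1, -2.5]
gripper_width: 0.0181
grasp_force: 78.2
```

```bash
python3 - <<'E'
from h import *
st(); v=shot("wrist","w8.png"); b=shot("side","sd8.png"); a=shot("scene","sc8.png")
C=np.zeros((560,800,3),np.uint8)
C[:,:430]=cv2.resize(v["im"][60:360,165:395],(430,560),interpolation=cv2.INTER_CUBIC)
C[:280,430:]=cv2.resize(b["im"][175:240,245:331],(370,280),interpolation=cv2.INTER_CUBIC)
C[280:,430:]=cv2.resize(a["im"][175:240,215:301],(370,280),interpolation=cv2.INTER_CUBIC)
cv2.imwrite("pics/c8.png",C[:,:,::-1])
E
```

```text
t 13.35 pos [503.9   9.3 210.1] q [-12.4  31.   96.9   0.   52.2 -10.7] w 18.1 F [ 0.3  3.1 -2.5] g 78.2
[[0.031, 1.0, -0.001], [1.0, -0.031, 0.0], [0.0, -0.001, -1.0]]
```

View pics/c8.png

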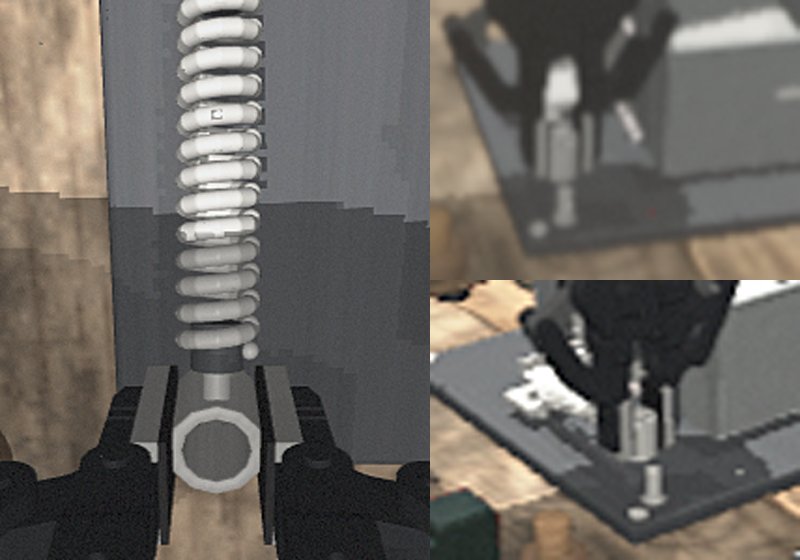

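```bash
python3 - <<'E'
from h import *
v=load("w8.png")
print("eye top",W(v,165+216/1.87,60+450/1.867,.0587)); st()
a=load("sc8.png");b=load("sd8.png")
fa=lambda u,w:(215+(u-430)/4.302,175+(w-280)/4.308); fb=lambda u,w:(245+(u-430)/4.302,175+w/4.308)
def tri(u1,u2):
    o1,d1=ray(a,*u1);o2,d2=ray(b,*u2);A=np.stack([d1,-d2],1);t=np.linalg.lstsq(A,o2-o1,rcond=None)[0]
    return (((o1+t[0]*d1+o2+t[1]*d2)/2)*1000).round(1)
print("post",tri(fa(654,467),fb(567,187)),"base",tri(fa(653,503),fb(563,222)))
E
```

```text
eye top [503.4   8.8  58.7]
t 13.5 pos [503.9  10.  210.2] q [-12.3  30.9  96.9   0.   52.2 -10.6] w 18.3 F [-0.1  4.  -2. ] g 78.2
[[0.03, 1.0, -0.0], [1.0, -0.03, 0.0], [0.0, -0.0, -1.0]]
post [506.2  -4.9  32.9] base [503.5  -6.8  11.5]
```

play_rows:
  targets:
    - [[0,0,0,-4,0,-1.5,0],[0,0,0,-4,0,0,0],[0,0,0,-4,0,0,0],[0,0,0,-2.7,0,0,0],[0,0,0,0,0,0,0]]

```text
time_s: 13.92
position: [0.5034, -0.0051, 0.2118]
tcp_rot: [[0.03, 1.0, -0.0], [1.0, -0.03, 0.0], [0.0, -0.0, -1.0]]
contact_force: [0.3, 5.8, -2.3]
gripper_width: 0.0181
grasp_force: 78.2
```

play_rows:
  targets:
    - [[0,0,0,0,0,2,0],[0,0,0,0,0,2,0],[0,0,0,0,0,2,0],[0,0,0,0,0,0,0],[0,0,0,0,0,0,0]]

```text
time_s: 14.33
position: [0.5034, -0.0047, 0.2057]
tcp_rot: [[0.03, 1.0, -0.001], [1.0, -0.03, 0.0], [0.0, -0.001, -1.0]]
contact_force: [0.5, 6.0, -2.2]
gripper_width: 0.0181
grasp_force: 78.2
```

```bash
python3 - <<'E'
from h import *
st(); v=shot("wrist","w9.png"); print("eye top",W(v,165+216/1.87,60+450/1.867,.0545))
g=v["im"].astype(int).sum(2)[270:335:3,255:307:3]; print(g)
E
```

```text
t 14.33 pos [503.4  -4.7 205.7] q [-14.   31.3  97.2   0.   51.5 -12.3] w 18.1 F [ 0.5  6.  -2.2] g 78.2
[[0.03, 1.0, -0.001], [1.0, -0.03, 0.0], [0.0, -0.001, -1.0]]
eye top [502.9  -5.1  54.5]
[[ 83  45 328 334 341 345 349 545 611 583 523 348 344 337 331 343  88  88]
 [ 96 124 326 334 346 345 359 557 624 612 532 347 352 332 341 332  64  79]
 [118 135 342 332 345 350 340 325 335 336 329 353 342 330 344 339  55 103]
 [103 193 324 338 335 367 489 692 674 668 669 458 352 332 341 340 135  94]
 [115 298 326 324 662 673 655 644 630 610 639 658 647 621 321 315 169 112]
 [ 82 333 361 661 648 594 606 407 230 252 564 624 591 628 637 314 307 110]
 [ 91 423 642 642 604 283 351 334 301 317 338 342 338 619 606 625 322 123]
 [ 49 657 621 622 303 322 343 342 349 345 346 344 327 332 610 607 589  75]
 [ 35 675 611 342 326 333 354 344 355 343 335 339 339 330 382 593 596 112]
 [ 60 681 603 289 325 329 347 335 338 337 344 347 345 331 326 624 602  85]
 [ 70 673 560 315 335 329 345 340 351 342 332 351 329 339 300 625 612  76]
 [ 75 670 600 320 340 331 352 346 355 343 347 339 341 322 302 626 601  91]
 [ 71 668 622 318 340 325 338 338 351 346 343 351 322 315 393 641 603  94]
 [ 46 654 628 486 333 334 352 337 347 343 331 337 341 314 599 612 595  81]
 [ 88 494 636 651 498 344 347 339 344 331 342 346 328 558 649 604 530  90]
 [ 73 174 557 622 633 553 364 325 333 327 336 372 617 656 587 477  57  99]
 [ 68 292 489 505 619 645 654 668 666 674 658 667 643 582 491 468  43 101]
 [ 75 351 501 459 392 594 607 596 606 620 611 596 581 413 483 513 280 108]
 [ 78 428 482 461 408 427 467 492 512 418 378 455 380 432 501 532 404 115]
 [ 56 507 470 439 423 481 488 517 535 527 499 440 416 442 488 507 528  86]
 [106 501 477 505 475 463 484 508 513 513 503 503 459 460 500 519 514 107]
 [ 54 466 529 532 479 485 508 504 495 480 499 427 419 470 499 514 471 100]]
```

play_rows:
  targets:
    - [[0,0,0,0,0,2,0],[0,0,0,0,0,2,0],[0,0,0,0,0,2,0],[0,0,0,0,0,0,0],[0,0,0,0,0,0,0]]

```text
time_s: 14.8
position: [0.5034, -0.0047, 0.1998]
tcp_rot: [[0.03, 1.0, -0.001], [1.0, -0.03, 0.0], [0.0, -0.001, -1.0]]
contact_force: [0.2, 5.5, -0.8]
gripper_width: 0.0178
grasp_force: 78.3
```

play_rows:
  targets:
    - [[0,0,0,0,0,3,0],[0,0,0,0,0,3,0],[0,0,0,0,0,3,0],[0,0,0,0,0,2,0],[0,0,0,0,0,0,0]]

```text
time_s: 15.22
position: [0.5034, -0.0047, 0.1886]
tcp_rot: [[0.03, 1.0, -0.001], [1.0, -0.03, 0.0], [0.0, -0.001, -1.0]]
contact_force: [-0.8, 5.3, -0.9]
gripper_width: 0.0184
grasp_force: 78.4
```

play_rows:
  targets:
    - [[0,0,0,0,0,0,0],[0,0,0,0,0,0,30],[0,0,0,0,0,0,40],[0,0,0,0,0,0,40],[0,0,0,0,0,0,40]]

```text
time_s: 15.63
position: [0.5037, -0.005, 0.1891]
tcp_rot: [[0.03, 1.0, 0.001], [1.0, -0.03, -0.001], [-0.001, 0.001, -1.0]]
contact_force: [-0.1, -0.6, 0.7]
gripper_width: 0.0398
grasp_force: 0.0
```

play_rows:
  targets:
    - [[0,0,0,0,0,-20,40],[0,0,0,0,0,-30,40],[0,0,0,0,0,-40,40],[0,0,0,-20,0,-30,40],[0,0,0,0,0,0,40]]

```text
time_s: 16.05
position: [0.5037, -0.0265, 0.3146]
tcp_rot: [[0.031, 0.999, 0.011], [1.0, -0.03, -0.004], [-0.004, 0.011, -1.0]]
contact_force: [1.1, 0.1, 0.9]
gripper_width: 0.04
grasp_force: 0.0
```

play_rows:
  targets:
    - [[0,0,0,0,0,0,40],[0,0,0,0,0,0,40],[0,0,0,0,0,0,40],[0,0,0,0,0,0,40],[0,0,0,0,0,0,40]]

```text
time_s: 16.47
position: [0.5029, -0.0244, 0.308]
tcp_rot: [[0.029, 1.0, -0.002], [1.0, -0.029, 0.001], [0.0, -0.002, -1.0]]
contact_force: [1.2, 0.4, -0.7]
gripper_width: 0.0401
grasp_force: 0.0
```

```bash
python3 - <<'E'
from h import *
st(); v=shot("wrist","w10.png"); b=shot("side","sd10.png"); a=shot("scene","sc10.png")
C=np.zeros((600,800,3),np.uint8)
C[:420,:560]=v["im"]
C[:165,560:780]=cv2.resize(b["im"][175:240,245:331],(220,165),interpolation=cv2.INTER_CUBIC)
C[170:335,560:780]=cv2.resize(a["im"][175:240,215:301],(220,165),interpolation=cv2.INTER_CUBIC)
C[420:600,:400]=cv2.resize(b["im"][230:320,240:440],(400,180))
C[420:600,400:800]=cv2.resize(a["im"][200:290,250:450],(400,180))
cv2.imwrite("pics/c10.png",C[:,:,::-1])
E
```

```text
t 16.47 pos [502.9 -24.4 308. ] q [-16.3  22.8  90.5  -0.   66.9 -14.6] w 40.1 F [ 1.2  0.4 -0.7] g 0.0
[[0.029, 1.0, -0.002], [1.0, -0.029, 0.001], [0.0, -0.002, -1.0]]
```

View pics/c10.png

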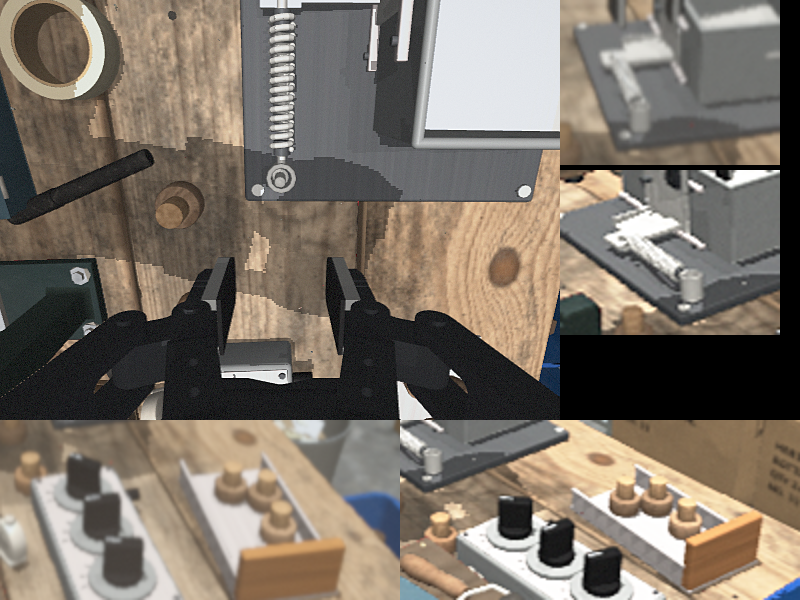

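play_rows:
  targets:
    - [[0,0,0,-33.3,13,-1.3,60],[0,0,0,-33.3,13,-1.3,60],[0,0,0,-33.3,13,-1.3,60],[0,0,0,-33.3,13,-1.3,60],[0,0,0,-33.3,13,-1.3,60]]

```text
time_s: 17.03
position: [0.5633, -0.1946, 0.3153]
tcp_rot: [[0.03, 1.0, -0.0], [1.0, -0.03, 0.0], [0.0, -0.0, -1.0]]
contact_force: [0.8, 0.8, -0.1]
gripper_width: 0.0601
grasp_force: 0.0
```

play_rows:
  targets:
    - [[0,0,0,-33.3,13,-1.3,60],[0,0,0,-33.3,13,-1.3,60],[0,0,0,-33.3,13,-1.3,60],[0,0,0,-33.3,13,-1.3,60],[0,0,6.6,0,0,0,60]]

```text
time_s: 17.45
position: [0.6113, -0.3333, 0.3194]
tcp_rot: [[0.148, 0.989, 0.001], [0.989, -0.148, -0.002], [-0.002, 0.001, -1.0]]
contact_force: [0.2, -0.3, -0.3]
gripper_width: 0.0597
grasp_force: 0.0
```

play_rows:
  targets:
    - [[0,0,6.6,0,0,0,60],[0,0,6.6,0,0,0,60],[0,0,6.6,0,0,0,60],[0,0,6.6,0,0,0,60],[0,0,6.6,0,0,0,60]]

```text
time_s: 17.87
position: [0.611, -0.3277, 0.3201]
tcp_rot: [[0.664, 0.747, -0.001], [0.747, -0.664, 0.0], [-0.0, -0.001, -1.0]]
contact_force: [-0.4, 0.5, -1.2]
gripper_width: 0.06
grasp_force: 0.0
```

play_rows:
  targets:
    - [[0,0,6.6,0,0,0,60],[0,0,6.6,0,0,0,60],[0,0,6.6,0,0,0,60],[0,0,6.6,0,0,0,60],[0,0,6.6,0,0,0,60]]

```text
time_s: 18.28
position: [0.611, -0.3277, 0.3202]
tcp_rot: [[0.964, 0.265, -0.001], [0.265, -0.964, 0.0], [-0.0, -0.001, -1.0]]
contact_force: [0.2, 1.1, -1.1]
gripper_width: 0.06
grasp_force: 0.0
```

play_rows:
  targets:
    - [[0,0,6.6,0,0,0,60],[0,0,6.6,0,0,0,60],[0,0,6.6,0,0,0,60],[0,0,0,0,0,0,60],[0,0,0,0,0,0,60]]

```text
time_s: 18.7
position: [0.611, -0.3277, 0.3203]
tcp_rot: [[0.998, -0.068, -0.0], [-0.068, -0.998, 0.0], [-0.0, -0.0, -1.0]]
contact_force: [-0.6, 0.3, -0.2]
gripper_width: 0.0601
grasp_force: 0.0
```

```bash
python3 - <<'E'
from h import *
st(); v=shot("wrist","w11.png")
hsv=cv2.cvtColor(v["im"],cv2.COLOR_RGB2HSV)
m=cv2.inRange(hsv,(8,130,90),(20,255,255)); m=cv2.morphologyEx(m,cv2.MORPH_OPEN,np.ones((3,3)))
n,l,S,c=cv2.connectedComponentsWithStats(m)
for i in range(1,n):
    if S[i][4]>150:
        cn=cv2.findContours((l==i).astype(np.uint8),0,2)[0][0]; r=cv2.minAreaRect(cn); print(S[i],c[i].round(),"box",cv2.boxPoints(r).round().tolist())
b=load("w1.png"); hsv=cv2.cvtColor(b["im"],cv2.COLOR_RGB2HSV)
print(hsv[255:265,3:6].tolist()[0])
E
```

```text
t 18.7 pos [ 611.  -327.7  320.3] q [-38.   39.9  55.8  -0.   84.3  55.9] w 60.1 F [-0.6  0.3 -0.2] g 0.0
[[0.998, -0.068, -0.0], [-0.068, -0.998, 0.0], [-0.0, -0.0, -1.0]]
[ 285  133   23  134 2550] [296. 199.] box [[284.0, 266.0], [288.0, 132.0], [308.0, 133.0], [303.0, 267.0]]
[[13, 138, 72], [18, 156, 67], [13, 124, 72]]
```

```bash
python3 - <<'E'
from h import *
v=load("w11.png")
P=[W(v,u,w,.058) for u,w in [(293.5,266.5),(298,132.5),(296,199.5)]]; print(P)
d=P[1]-P[0]; print("board dir yaw",np.degrees(np.arctan2(d[1],d[0])), np.hypot(d[0],d[1]))
R=np.array(env.observe()["tcp_rot"]); print(R.T@(P[2]/1000-env.observe()["position"])*1000)
hsv=cv2.cvtColor(v["im"],cv2.COLOR_RGB2HSV)
m=cv2.inRange(hsv,(8,60,60),(25,255,255)); cv2.imwrite("pics/m.png",m)
# what lies right of board at z~0.. print hue/color samples
print(v["im"][200,300:420:12].tolist()); print(v["im"][200,150:285:10].tolist())
E
```

```text
[array([ 570.2, -335.5,   58. ]), array([ 664.3, -343.7,   58. ]), array([ 619.9, -340. ,   58. ])]
board dir yaw -4.980250340412865 94.45660379242938
[  9.8079984   11.73027386 262.40037578]
[[157, 107, 67], [149, 125, 102], [154, 130, 105], [41, 38, 44], [139, 119, 96], [136, 110, 86], [24, 40, 74], [20, 47, 68], [18, 42, 72], [15, 24, 22]]
[[231, 234, 234], [234, 236, 237], [233, 235, 237], [231, 234, 236], [232, 236, 238], [233, 235, 239], [169, 163, 162], [170, 165, 164], [167, 160, 157], [232, 235, 238], [231, 234, 237], [234, 237, 240], [233, 235, 239], [231, 234, 238]]
```

play_rows:
  targets:
    - [[0,0,1.1,4,6,20,50],[0,0,0,4,5.5,30,50],[0,0,0,0,0,35,50],[0,0,0,0,0,30,50],[0,0,0,0,0,18.3,50]]

```text
time_s: 19.17
position: [0.6174, -0.3395, 0.1834]
tcp_rot: [[0.996, -0.088, -0.004], [-0.088, -0.996, 0.003], [-0.004, -0.003, -1.0]]
contact_force: [0.1, -1.0, -1.1]
gripper_width: 0.05
grasp_force: 0.0
```

play_rows:
  targets:
    - [[0,0,0,0,0,0,0],[0,0,0,0,0,0,0],[0,0,0,0,0,0,0],[0,0,0,0,0,0,0],[0,0,0,0,0,0,0]]
  force: 120

```text
time_s: 19.58
position: [0.6182, -0.34, 0.1894]
tcp_rot: [[0.996, -0.09, 0.003], [-0.09, -0.996, -0.002], [0.003, 0.002, -1.0]]
contact_force: [0.3, -0.3, 4.5]
gripper_width: 0.0124
grasp_force: 117.5
```

play_rows:
  targets:
    - [[0,0,0,0,0,0,0],[0,0,0,0,0,0,0],[0,0,0,0,0,0,0],[0,0,0,0,0,-4,0],[0,0,0,0,0,-8,0]]

```text
time_s: 20.0
position: [0.6178, -0.3397, 0.1989]
tcp_rot: [[0.996, -0.091, -0.002], [-0.091, -0.996, 0.001], [-0.002, -0.001, -1.0]]
contact_force: [-0.5, -0.1, -3.1]
gripper_width: 0.0128
grasp_force: 117.0
```

play_rows:
  targets:
    - [[0,0,0,0,0,-8,0],[0,0,0,0,0,-8,0],[0,0,0,0,0,-8,0],[0,0,0,0,0,-4,0],[0,0,0,0,0,0,0]]

```text
time_s: 20.42
position: [0.6181, -0.3399, 0.2289]
tcp_rot: [[0.996, -0.091, 0.002], [-0.091, -0.996, -0.001], [0.002, 0.001, -1.0]]
contact_force: [-0.0, -0.2, -1.6]
gripper_width: 0.0125
grasp_force: 117.0
```

```bash
python3 - <<'E'
from h import *
st(); b=shot("side","sd12.png"); a=shot("scene","sc12.png")
for v in (a,b):
    hsv=cv2.cvtColor(v["im"],cv2.COLOR_RGB2HSV); m=cv2.inRange(hsv,(8,150,110),(20,255,255)); n,l,S,c=cv2.connectedComponentsWithStats(m)
    for i in range(1,n):
        if S[i][4]>100: print(S[i],c[i].round())
E
```

```text
t 20.42 pos [ 618.1 -339.9  228.9] q [-38.4  45.7  59.7  -0.   74.5  56.8] w 12.5 F [-0.  -0.2 -1.6] g 117.0
[[0.996, -0.091, 0.002], [-0.091, -0.996, -0.001], [0.002, 0.001, -1.0]]
[155 140  42  17 103] [179. 147.]
[106 232  46  21 250] [126. 243.]
```

play_rows:
  targets:
    - [[0,0,0,0,0,-8,0],[0,0,0,0,0,-16,0],[0,0,-0.9,0,0,-20,0],[0,0,-0.9,0,0,-20,0],[0,0,-0.8,0,0,-12,0]]

```text
time_s: 20.93
position: [0.618, -0.3399, 0.3058]
tcp_rot: [[0.999, -0.045, 0.002], [-0.045, -0.999, -0.001], [0.002, 0.001, -1.0]]
contact_force: [-0.4, 0.4, -1.5]
gripper_width: 0.0131
grasp_force: 117.0
```

play_rows:
  targets:
    - [[0,0,-0.8,0,0,-4,0],[0,0,0,0,0,0,0],[0,0,0,0.5,-8,0,0],[0,0,0,0.5,-14,0,0],[0,0,0,0.5,-20,0,0]]

```text
time_s: 21.35
position: [0.6206, -0.2974, 0.3057]
tcp_rot: [[0.999, -0.033, -0.002], [-0.033, -0.999, 0.001], [-0.002, -0.001, -1.0]]
contact_force: [0.6, -0.5, -2.2]
gripper_width: 0.0128
grasp_force: 117.1
```

play_rows:
  targets:
    - [[0,0,0,0.5,-20,0,0],[0,0,0,0.5,-20,0,0],[0,0,0,0.5,-20,0,0],[0,0,0,0.5,-20,0,0],[0,0,0,0.5,-20,0,0]]

```text
time_s: 21.77
position: [0.6263, -0.1956, 0.3063]
tcp_rot: [[1.0, -0.031, -0.002], [-0.031, -1.0, 0.001], [-0.002, -0.001, -1.0]]
contact_force: [0.0, -0.1, -2.5]
gripper_width: 0.0127
grasp_force: 117.1
```

play_rows:
  targets:
    - [[0,0,0,0.5,-20,0,0],[0,0,0,0.5,-20,0,0],[0,0,0,0.5,-18,0,0],[0,0,0,0.5,-10,0,0],[0,0,0,0.5,-6.7,0,0]]

```text
time_s: 22.18
position: [0.6312, -0.1213, 0.3067]
tcp_rot: [[1.0, -0.03, -0.001], [-0.03, -1.0, 0.001], [-0.001, -0.001, -1.0]]
contact_force: [0.4, 0.7, -2.2]
gripper_width: 0.0128
grasp_force: 117.1
```

play_rows:
  targets:
    - [[0,0,0,0,0,0,0],[0,0,0,0,0,0,0],[0,0,0,0,0,0,0],[0,0,0,0,0,0,0],[0,0,0,0,0,0,0]]

```text
time_s: 22.6
position: [0.6312, -0.1242, 0.3072]
tcp_rot: [[0.999, -0.033, -0.0], [-0.033, -0.999, -0.0], [-0.0, 0.0, -1.0]]
contact_force: [-0.3, -0.1, -2.5]
gripper_width: 0.0127
grasp_force: 117.1
```

```bash
python3 - <<'E'
from h import *
st(); v=shot("wrist","w13.png"); b=shot("side","sd13.png"); a=shot("scene","sc13.png")
C=np.zeros((600,800,3),np.uint8)
C[:300,:400]=cv2.resize(v["im"],(400,300))
C[:300,400:]=cv2.resize(b["im"][60:270,180:460],(400,300),interpolation=cv2.INTER_CUBIC)
C[300:,:400]=cv2.resize(a["im"][60:270,180:460],(400,300),interpolation=cv2.INTER_CUBIC)
cv2.imwrite("pics/c13.png",C[:,:,::-1])
E
```

```text
t 22.6 pos [ 631.2 -124.2  307.2] q [-21.7  35.5  66.9  -0.   77.6  70.2] w 12.7 F [-0.3 -0.1 -2.5] g 117.1
[[0.999, -0.033, -0.0], [-0.033, -0.999, -0.0], [-0.0, 0.0, -1.0]]
```

View pics/c13.png

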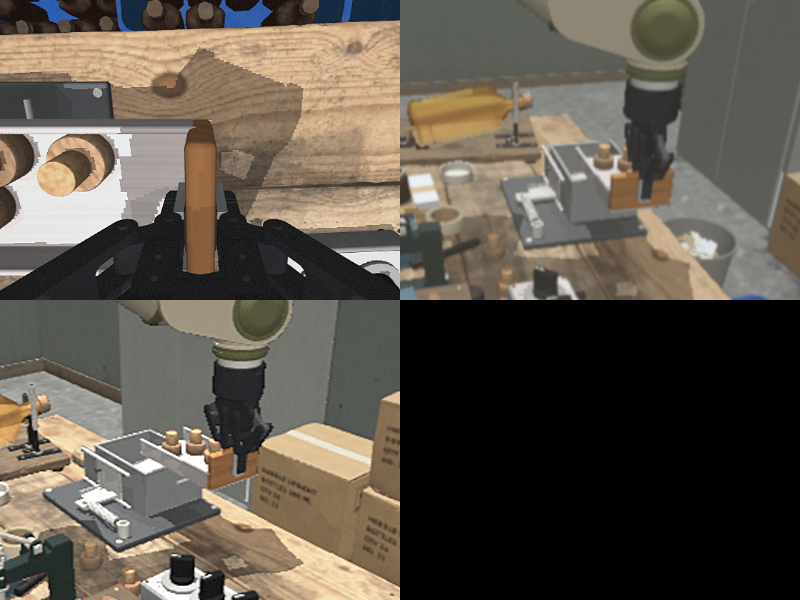

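play_rows:
  targets:
    - [[-2,0,0,0,-6.5,-6.3,0],[-4,0,0,0,-13.3,-12.3,0],[-4,0,0,0,-13.3,-12.3,0],[-4,0,0,0,-13.3,-12.3,0],[-4,0,0,0,-13.3,-12.3,0]]

```text
time_s: 23.17
position: [0.6333, -0.0572, 0.3556]
tcp_rot: [[0.999, -0.031, -0.009], [-0.032, -0.95, -0.312], [0.001, 0.312, -0.95]]
contact_force: [-0.0, -2.0, -3.5]
gripper_width: 0.0128
grasp_force: 117.2
```

```bash
cat >> h.py <<'E'
def lip():
    s=env.observe();R=np.array(s["tcp_rot"]);p=np.array(s["position"])*1000
    print("lip",(p+R@[0,-183,184]).round(1),"tilt",np.degrees(np.arccos(-R[2,2])).round(1),"q",np.round(s["joint_positions"],0))
E
python3 -c "from h import *;lip()"
```

```text
lip [637.3  59.1 123.7] tilt 18.2 q [-13.  33.  65. -18.  79.  81.]
```

Lip holds its place (638, 59, 124). Continue tipping.

play_rows:
  targets:
    - [[-3,0,0,0,-10,-9.2,0],[-3,0,0,0,-10,-9.2,0],[-3,0,0,0,-10,-9.2,0],[-3,0,0,0,-10,-9.2,0],[-3,0,0,0,-10,-9.2,0]]

```text
time_s: 23.58
position: [0.6354, 0.0071, 0.3768]
tcp_rot: [[0.999, -0.027, -0.017], [-0.032, -0.837, -0.546], [0.001, 0.546, -0.838]]
contact_force: [-0.6, -0.8, -2.8]
gripper_width: 0.013
grasp_force: 117.2
```

play_rows:
  targets:
    - [[-3,0,0,0,-10,-9.2,0],[-3,0,0,0,-10,-9.2,0],[-3,0,0,0,-10,-9.2,0],[-3,0,0,0,-10,-9.2,0],[0,0,0,0,0,0,0]]

```text
time_s: 24.0
position: [0.6371, 0.0627, 0.381]
tcp_rot: [[1.0, -0.02, -0.021], [-0.029, -0.706, -0.707], [-0.0, 0.708, -0.706]]
contact_force: [0.1, -0.8, -2.4]
gripper_width: 0.0129
grasp_force: 117.5
```

play_rows:
  targets:
    - [[0,0,0,0,0,0,0],[0,0,0,0,0,0,0],[0,0,0,0,0,0,0],[0,0,0,0,0,0,0],[0,0,0,0,0,0,0]]

```text
time_s: 24.42
position: [0.6372, 0.0599, 0.3814]
tcp_rot: [[0.999, -0.023, -0.023], [-0.033, -0.707, -0.706], [0.0, 0.707, -0.707]]
contact_force: [-0.2, -0.2, -1.5]
gripper_width: 0.0127
grasp_force: 117.5
```

```bash
cat >> h.py <<'E'
def woods(v,lo=(8,60,100),hi=(24,200,255),amin=40):
    hsv=cv2.cvtColor(v["im"],cv2.COLOR_RGB2HSV); m=cv2.inRange(hsv,lo,hi); n,l,S,c=cv2.connectedComponentsWithStats(m)
    return [(S[i].tolist(),c[i].round(1).tolist()) for i in range(1,n) if S[i][4]>amin]
E
python3 - <<'E'
from h import *
lip(); st()
a=shot("scene","sc14.png"); o=load("sc13.png")
# pixel bands around the tray: cork in sc13 seen at crop (172,435),(190,437),(212,447)
hsv=lambda v:cv2.cvtColor(v["im"],cv2.COLOR_RGB2HSV)
for n,v in (("before",o),("after",a)):
    print(n)
    for S,c in woods(v):
        if 220<c[0]<400 and 60<c[1]<230: print(S,c)
print(hsv(o)[int(60+440*.7-210), int(180+172*.7)])
for z in (.03,.06,.095): print(proj(a,[.638,.104,z]).round(), [proj(a,[x,y,z]).round().tolist() for x,y in ((.578,.03),(.578,.18),(.70,.03),(.70,.18))])
E
```

```text
lip [637.2  59.3 121.9] tilt 45.0 q [  0.  34.  61. -45.  88.  95.]
t 24.42 pos [637.2  59.9 381.4] q [  0.2  33.9  61.4 -45.   87.7  95.2] w 12.7 F [-0.2 -0.2 -1.5] g 117.5
[[0.999, -0.023, -0.023], [-0.033, -0.707, -0.706], [0.0, 0.707, -0.707]]
before
[293, 151, 14, 16, 145] [299.8, 159.2]
after
[301, 99, 45, 31, 705] [321.8, 113.9]
[ 15 105 167]
[283. 189.] [[282.0, 205.0], [248.0, 185.0], [319.0, 192.0], [284.0, 174.0]]
[283. 178.] [[282.0, 194.0], [248.0, 175.0], [319.0, 181.0], [284.0, 164.0]]
[283. 166.] [[282.0, 181.0], [247.0, 163.0], [319.0, 169.0], [284.0, 152.0]]
```

```bash
python3 - <<'E'
from h import *
o=load("w13.png"); v=shot("wrist","w15.png")
for n,x in (("13",o),("15",v)):
    hsv=cv2.cvtColor(x["im"],cv2.COLOR_RGB2HSV)
    sub=hsv[150:370:11,0:285:15]
    print(n); 
    for r in sub: print(" ".join("W" if p[1]<45 and p[2]>120 else ("o" if 6<=p[0]<=25 and p[1]>=70 and p[2]>60 else ".") for p in r))
E
```

```text
13
. . . . . . . . . . . o o o o o o o o
. . . . . . . . . . . o o o o o o o o
. . . . . . . . . . . . . . . . . . o
W W W W W W W W W W W W W W W W W W o
o o . W W W o o o o W W W W W W W W o
o o o W W o o o o o o W W W W W W W o
o o o . W o o o o o o W W W W W W W o
o o o . W o o o o o o W W W W W W W o
o o o W o o o o o o o W W W W W W W o
o o W W o o o o . o W W W W W W W W o
o W W W o o o o o o W W W W W W W . o
. o W W W o o W W W W W W W W W . . o
o . W W W W W W W W W W W W W W . . o
o . W W W W W W W W W W W W W W . . o
o . W W W W W W W W W W W W W . . W o
o W W W W W W W W W W . . W . . . . o
W W W W W W W W W W . . . . . . . . o
W W W W W W W W . . . . . . . . . . o
. . . . . . . . . . . . . . . . . . o
. . . . . . . . . . . . . . . . . . o
15
. . . o o o o o o . o . o o . o o o o
. . . o o o o o o . o . . . o o o o o
. . . . W . . W . . . . . . . . . . o
W W W W W W W W W W W W W W W W W W o
W W W W W W W W W W W W W W W W W W o
W W W W W W W W W W W W W W W W W W o
W W W W W W W W W W W W W W W W W W o
W W W W W W W W W W W W W W W W W W o
W W W W W W W W W W W W W W W W W W o
W W W W W W W W W W W W W W W W W W o
W W W W W W W W W W W W W W W W W . o
W W W W W W W W W W W W W W W W . . o
W W W W W W W W W W W W W W W W . . o
W W W W W W W W W W W W W W W W . . o
W W W W W W W W W W W W W W W . . W o
W W W W W W W W W W W . . W . . . . o
W W W W W W W W W W . . . . . . . . o
W W W W W W W W . . . . . . . . . . o
. . . . . . . . . . . . . . . . . . o
. . . . . . . . . . . . . . . . . . o
```

play_rows:
  targets:
    - [[-3,0,0,0,-10,-9.2,0],[-3,0,0,0,-10,-9.2,0],[-3,0,0,0,-10,-9.2,0],[-3,0,0,0,-10,-9.2,0],[-3,0,0,0,-10,-9.2,0]]

```text
time_s: 24.93
position: [0.6393, 0.1281, 0.3715]
tcp_rot: [[0.999, -0.016, -0.027], [-0.032, -0.498, -0.867], [0.001, 0.867, -0.498]]
contact_force: [-0.5, 0.2, -1.1]
gripper_width: 0.0124
grasp_force: 117.5
```

play_rows:
  targets:
    - [[0,0,0,0,0,0,0],[0,0,0,0,0,0,0],[0,0,0,0,0,0,0],[0,0,0,0,0,0,0],[0,0,0,0,0,0,0]]

```text
time_s: 25.35
position: [0.6393, 0.1267, 0.3718]
tcp_rot: [[0.999, -0.017, -0.028], [-0.033, -0.5, -0.865], [0.001, 0.866, -0.501]]
contact_force: [0.5, -0.1, -2.3]
gripper_width: 0.0128
grasp_force: 117.6
```

```bash
python3 - <<'E'
from h import *
lip(); st(); v=shot("wrist","w16.png"); a=shot("side","sd16.png");o=load("sd13.png")
for n,x in (("16",v),):
    hsv=cv2.cvtColor(x["im"],cv2.COLOR_RGB2HSV)
    sub=hsv[150:370:11,0:285:15]
    for r in sub: print(" ".join("W" if p[1]<45 and p[2]>120 else ("o" if 6<=p[0]<=25 and p[1]>=70 and p[2]>60 else ".") for p in r))
# side view: region of hopper/tray
for n,x in (("sd13",o),("sd16",a)):
    hsv=cv2.cvtColor(x["im"],cv2.COLOR_RGB2HSV); print(n)
    for r in hsv[140:225:5,270:400:5]: print(" ".join("W" if p[1]<40 and p[2]>150 else ("o" if 6<=p[0]<=25 and p[1]>=70 and p[2]>60 else ".") for p in r))
E
```

```text
lip [637.2  59.1 121.3] tilt 60.0 q [  7.  37.  59. -59.  94. 100.]
t 25.35 pos [639.3 126.7 371.8] q [  7.2  37.3  59.5 -59.   94.4 100.4] w 12.8 F [ 0.5 -0.1 -2.3] g 117.6
[[0.999, -0.017, -0.028], [-0.033, -0.5, -0.865], [0.001, 0.866, -0.501]]
o o o . o . o . o . . . o o o . . . .
o o o o . . o o . . . o o . o . . . .
W W W W W W W W W W W W W W W W W W o
W W W W W W W W W W W W W W W W W W o
W W W W W W W W W W W W W W W W W W o
W W W W W W W W W W W W W W W W W W o
W W W W W W W W W W W W W W W W W W o
W W W W W W W W W W W W W W W W W W o
W W W W W W W W W W W W W W W W W W o
W W W W W W W W W W W W W W W W W W o
W W W W W W W W W W W W W W W W W . o
W W W W W W W W W W W W W W W W . . o
W W W W W W W W W W W W W W W W . . o
W W W W W W W W W W W W W W W W . . o
W W W W W W W W W W W W W W W . . W o
W W W W W W W W W W W . . W . . . . o
W W W W W W W W W . . . . . . . . . o
W W W W W W W W . . . . . . . . . . o
. . . . . . . . . . . . . . . . . . o
W . . W W W . . . . . . . . . . . . o
sd13
. . W W . . . . . . . . . . . . . . . . . . . . . .
. . o . . o o . . . . . . . . . . .
[... 985 characters left out ...]
 . . . . . . . . . . . .
. . . . . . W . . . . . . . . . . . . . . . . . . .
o . . . . . . . . . . . . . . . . . . . . . . . . .
o o o . . . . . . . . . . . . . . . . . . . . . . .
o o o . . . . . . . . . . . . . . . . . . . . . . .
. o . . . . . . . W . o . . . . . . . . . . . . . .
. . . . . . W W . . . . . . . . . . . . . . . . . .
. . . . . . . . . . . . . . . . . . . . . . . . . .
. . . . . . . . . . . . . . . . . . . . . . . . . .
W . . . . . . . . . . . . . . . . . . . . . . . . .
W . . . . . . . . . . . . . . . o W . . . . . . . .
W W . . . . . . . . . . . . . . o o . . . . . . . .
. W . . . . . . . . . . . . . . o o o . . . . . . .
. . . . . . . . . . . . . . . . . o o o . . . . . .
```

play_rows:
  targets:
    - [[6,0,0,0,18.2,20.1,0],[6,0,0,0,18.2,20.1,0],[6,0,0,0,18.2,20.1,0],[6,0,0,0,18.2,20.1,0],[6,0,0,0,18.2,20.1,0]]

```text
time_s: 25.87
position: [0.6347, -0.0079, 0.3728]
tcp_rot: [[0.999, -0.029, -0.013], [-0.032, -0.868, -0.496], [0.003, 0.496, -0.868]]
contact_force: [-0.1, -0.5, -2.7]
gripper_width: 0.0124
grasp_force: 117.4
```

play_rows:
  targets:
    - [[6,0,0,0,18.2,20.1,0],[6,0,0,0,18.2,20.1,0],[6,0,0,0,18.2,20.1,0],[6,0,0,0,18.2,20.1,0],[6,0,0,0,18.2,20.1,0]]

```text
time_s: 26.28
position: [0.6311, -0.1244, 0.3054]
tcp_rot: [[0.999, -0.033, 0.003], [-0.033, -0.999, 0.004], [0.003, -0.004, -1.0]]
contact_force: [0.1, -0.3, -2.1]
gripper_width: 0.0126
grasp_force: 117.4
```

play_rows:
  targets:
    - [[0,0,0,-1,31,0,0],[0,0,0,-1,31,0,0],[0,0,0,-1,31,0,0],[0,0,0,-1,31,0,0],[0,0,0,-1,31,0,0]]

```text
time_s: 26.7
position: [0.621, -0.2793, 0.3053]
tcp_rot: [[0.999, -0.032, -0.0], [-0.032, -0.999, -0.001], [-0.0, 0.001, -1.0]]
contact_force: [0.0, 0.2, -2.3]
gripper_width: 0.0127
grasp_force: 117.4
```

play_rows:
  targets:
    - [[0,0,0,-1,31,0,0],[0,0,0,-0.5,30.7,0,0],[0,0,3.4,0,0,0,0],[0,0,0,0,0,0,0],[0,0,0,0,0,0,0]]

```text
time_s: 27.12
position: [0.6178, -0.3392, 0.305]
tcp_rot: [[0.996, -0.09, -0.0], [-0.09, -0.996, 0.0], [-0.0, -0.0, -1.0]]
contact_force: [0.3, 0.2, -1.5]
gripper_width: 0.0126
grasp_force: 117.6
```

```bash
python3 -c "from h import *;st()"
```

```text
t 27.12 pos [ 617.8 -339.2  305. ] q [-38.4  41.8  54.6  -0.   83.6  56.8] w 12.6 F [ 0.3  0.2 -1.5] g 117.6
[[0.996, -0.09, -0.0], [-0.09, -0.996, 0.0], [-0.0, -0.0, -1.0]]
```

play_rows:
  targets:
    - [[0,0,0,0,0,25,0],[0,0,0,0,0,30,0],[0,0,0,0,0,30,0],[0,0,0,0,0,18,0],[0,0,0,0,0,6,0]]

```text
time_s: 27.53
position: [0.6178, -0.3375, 0.1927]
tcp_rot: [[0.996, -0.088, -0.005], [-0.088, -0.996, 0.004], [-0.005, -0.003, -1.0]]
contact_force: [-0.1, -0.4, -2.0]
gripper_width: 0.0126
grasp_force: 117.5
```

play_rows:
  targets:
    - [[0,0,0,0,0,2,0],[0,0,0,0,0,2,0],[0,0,0,0,0,2,0],[0,0,0,0,0,0,0],[0,0,0,0,0,0,0]]

```text
time_s: 27.95
position: [0.6181, -0.3391, 0.1911]
tcp_rot: [[0.996, -0.091, 0.001], [-0.091, -0.996, -0.001], [0.001, 0.001, -1.0]]
contact_force: [0.1, 0.3, -1.8]
gripper_width: 0.0127
grasp_force: 117.5
```

```bash
python3 -c "from h import *;st()"
```

```text
t 27.95 pos [ 618.1 -339.1  191.1] q [-38.3  48.   61.6  -0.   70.4  56.9] w 12.7 F [ 0.1  0.3 -1.8] g 117.5
[[0.996, -0.091, 0.001], [-0.091, -0.996, -0.001], [0.001, 0.001, -1.0]]
```

play_rows:
  targets:
    - [[0,0,0,0,0,1.5,0],[0,0,0,0,0,1,0],[0,0,0,0,0,0,0],[0,0,0,0,0,0,20],[0,0,0,0,0,0,50]]

```text
time_s: 28.37
position: [0.6181, -0.3391, 0.1881]
tcp_rot: [[0.996, -0.091, 0.001], [-0.091, -0.996, -0.001], [0.001, 0.0, -1.0]]
contact_force: [0.3, -0.8, 0.2]
gripper_width: 0.031
grasp_force: 0.0
```

play_rows:
  targets:
    - [[0,0,0,0,0,0,50],[0,0,0,0,0,0,50],[0,0,0,0,0,0,50],[0,0,0,0,0,-20,50],[0,0,0,0,0,-30,50]]

```text
time_s: 28.78
position: [0.6176, -0.3389, 0.2348]
tcp_rot: [[0.996, -0.091, -0.005], [-0.091, -0.996, 0.004], [-0.006, -0.004, -1.0]]
contact_force: [0.4, 0.3, -0.4]
gripper_width: 0.0501
grasp_force: 0.0
```

play_rows:
  targets:
    - [[0,0,0,0,0,-40,50],[0,0,0,0,0,-40,50],[0,0,0,0,0,0,50],[0,0,0,0,0,0,50],[0,0,0,0,0,0,50]]

```text
time_s: 29.2
position: [0.6179, -0.339, 0.3167]
tcp_rot: [[0.996, -0.091, -0.001], [-0.091, -0.996, 0.001], [-0.001, -0.001, -1.0]]
contact_force: [0.6, -0.1, -0.8]
gripper_width: 0.0503
grasp_force: 0.0
```

```bash
python3 - <<'E'
from h import *
st(); v=shot("wrist","w17.png"); b=shot("side","sd17.png"); a=shot("scene","sc17.png")
hsv=cv2.cvtColor(v["im"],cv2.COLOR_RGB2HSV)
m=cv2.inRange(hsv,(8,130,90),(20,255,255)); m=cv2.morphologyEx(m,cv2.MORPH_OPEN,np.ones((3,3)))
n,l,S,c=cv2.connectedComponentsWithStats(m)
for i in range(1,n):
    if S[i][4]>500: print(S[i],c[i].round(),W(v,*c[i],.058))
print("wrist"); 
for r in hsv[40:420:14,0:560:14]: print(" ".join("W" if p[1]<45 and p[2]>120 else ("o" if 6<=p[0]<=25 and p[1]>=70 and p[2]>60 else ".") for p in r))
# hopper in side view & scene
for x,(r0,r1,c0,c1) in ((b,(155,215,270,350)),(a,(145,210,235,330))):
    h=cv2.cvtColor(x["im"],cv2.COLOR_RGB2HSV); print()
    for r in h[r0:r1:4,c0:c1:3]: print(" ".join("W" if p[1]<40 and p[2]>150 else ("o" if 6<=p[0]<=25 and p[1]>=60 and p[2]>50 else ".") for p in r))
E
```

```text
t 29.2 pos [ 617.9 -339.   316.7] q [-38.3  41.3  53.7  -0.   85.1  56.9] w 50.3 F [ 0.6 -0.1 -0.8] g 0.0
[[0.996, -0.091, -0.001], [-0.091, -0.996, 0.001], [-0.001, -0.001, -1.0]]
[ 271  146   21  133 2508] [281. 211.] [ 620.3 -340.7   58. ]
wrist
. . . . . . . o o o o o o o o o o o o o o o o o o . . . . . . . . . . o . o o .
o o o o o o o o o o o o o o o o o o o o o o . o o . . . . . . . . o . . o . . .
o o o o o o o o o o o o o . . o o o o o o o o o o . . . . . . . . . . . . . . .
o o o o o o o o o o o o o o o o o o o o o o o . o . . . . . . . . . . . . . . .
o o o o o o o o o o o o o o o o o o o o o o o o o . . . . . . . . . . . . . . .
o o o o o o o o o o o o o o o o o o o o o o o o o . . . . . . . . . . . . . . .
o o o o o o o o o o o o o o o o o o o o o o o o o o . . . . . . . o . . . . . .
o o o o . . . . . . . . . . . . . . . . o o o o o o . . . . . . . o o o . . . .
o o o o W W W W W W W W W W W W W W W W o o o o o o . . . . . . . o o o . . . .
o o o o W W W W W W W W W W W W W W W W o o o o o o . . . . . . . o o . . . . .
o o o o o W W W W W W W W W W W W W W W o o o o o o
[... 2588 characters left out ...]
 . . W . . . W W . . . . . . . . . . . . . . . . . . W . . .
o . . . . . W W . . . W . . . W W W W o o . . W W . . . . . . .
o o . . . . . . W W . . . W W W W W W W W . . . . . . . . . . .
o o . . . . . . . . . W . . . W W . . . . . . . . . . . . . . .
o . W . . . . . . . . . . . . . . . . . . . . . . W W . . . . .
. . . . W . . . . . . . . . . . . . . . . . . . . . . . . W . .
W W . W W W W . . . . . . . . . . . . . . . . . . . . . . o o .
. W W W W W W W W . . . . . . . . . . . . . . . . . . . . o o o
W . W W W W . . . . W . . . . . . . . . . . . . . . . . . . . o
. W W W W W W . . . . . . . . . . . . . . . . . . . . . . . . W
. . . . . W W W . . . . . . . . . . . . . . . . . . . . . . . .
```

play_rows:
  targets:
    - [[0,0,0,-24.2,-27.6,0,50],[0,0,0,-24.2,-27.6,0,50],[0,0,0,-24.2,-27.6,0,50],[0,0,0,-24.2,-27.6,0,50],[0,0,0,-24.2,-27.6,0,50]]

```text
time_s: 29.77
position: [0.5087, -0.1893, 0.3165]
tcp_rot: [[0.996, -0.091, -0.002], [-0.091, -0.996, 0.001], [-0.002, -0.001, -1.0]]
contact_force: [1.2, -0.2, 0.2]
gripper_width: 0.05
grasp_force: 0.0
```

play_rows:
  targets:
    - [[0,0,0,-24.2,-27.6,0,50],[0,0,0,-24.2,-27.6,0,50],[0,0,0,-24.2,-27.6,0,50],[0,0,0,-24.2,-27.6,0,50],[0,0,-6.93,0,0,0,50]]

```text
time_s: 30.18
position: [0.42, -0.0679, 0.3167]
tcp_rot: [[1.0, 0.031, -0.005], [0.031, -1.0, 0.003], [-0.005, -0.003, -1.0]]
contact_force: [-0.1, 0.6, -0.0]
gripper_width: 0.0504
grasp_force: 0.0
```

play_rows:
  targets:
    - [[0,0,-6.93,0,0,0,50],[0,0,-6.93,0,0,0,50],[0,0,-6.93,0,0,0,50],[0,0,-6.93,0,0,0,50],[0,0,-6.93,0,0,0,50]]

```text
time_s: 30.6
position: [0.4236, -0.0719, 0.3169]
tcp_rot: [[0.802, 0.598, -0.002], [0.598, -0.802, 0.001], [-0.001, -0.002, -1.0]]
contact_force: [0.8, 0.1, -0.9]
gripper_width: 0.0498
grasp_force: 0.0
```

play_rows:
  targets:
    - [[0,0,-6.93,0,0,0,50],[0,0,-6.93,0,0,0,50],[0,0,-6.93,0,0,0,50],[0,0,-6.93,0,0,0,50],[0,0,-6.93,0,0,0,50]]

```text
time_s: 31.02
position: [0.4236, -0.072, 0.3168]
tcp_rot: [[0.32, 0.948, -0.002], [0.948, -0.32, 0.001], [0.0, -0.002, -1.0]]
contact_force: [0.6, 0.3, 0.8]
gripper_width: 0.0502
grasp_force: 0.0
```

play_rows:
  targets:
    - [[0,0,-6.93,0,0,0,50],[0,0,-6.93,0,0,0,50],[0,0,0,0,0,0,50],[0,0,0,0,0,0,50],[0,0,0,0,0,0,50]]

```text
time_s: 31.43
position: [0.4236, -0.072, 0.3172]
tcp_rot: [[0.093, 0.996, -0.001], [0.996, -0.093, 0.0], [0.0, -0.001, -1.0]]
contact_force: [-0.4, 0.3, -0.1]
gripper_width: 0.0497
grasp_force: 0.0
```

```bash
python3 - <<'E'
from h import *
st(); v=shot("wrist","w18.png")
for p in ([.424,-.119,.039],[.421,-.025,.039]):
    print(proj(v,p))
hsv=cv2.cvtColor(v["im"],cv2.COLOR_RGB2HSV)
for p in ([.424,-.119,.03],[.421,-.025,.03]):
    u,w=proj(v,p).astype(int); s=v["im"][max(0,w-36):w+37:4,max(0,u-40):u+41:4]
    print(u,w); 
    for r in s: print(" ".join("%3d,%3d"%(q[0],q[2]) for q in r))
E
```

```text
t 31.43 pos [423.6 -72.  317.2] q [-25.5  15.5 100.5  -0.   64.  -20.2] w 49.7 F [-0.4  0.3 -0.1] g 0.0
[[0.093, 0.996, -0.001], [0.996, -0.093, 0.0], [0.0, -0.001, -1.0]]
[287.22079178 264.66714441]
[271.129889   141.45569611]
287 259
106, 84 108, 81 110, 86 103, 78 116, 85 114, 83 121, 94 102, 76 106, 81  98, 76 111, 87  99, 70 107, 82 109, 82 109, 83 119, 92 114, 86  99, 76 122, 95 104, 83 134,104
119, 88 118, 87 105, 79 104, 82 108, 84 108, 81 108, 78 108, 83 107, 83 108, 80 119, 90  93, 70 108, 82 110, 85 119, 89 117, 89 120, 93 105, 81 116, 89  96, 76 139,106
114, 90 110, 82  97, 70 111, 82 103, 78 113, 83 116, 87  99, 73 106, 85 106, 77 114, 88 100, 75 111, 85 116, 87 119, 94 122, 92 110, 85 113, 87 126, 92 113, 85 135,102
 97, 75 113, 85 100, 78 103, 79 185,141 168,126 111, 84 106, 75  80, 55  72, 44  74, 48  75, 50  71, 46 111, 85 115, 87 119, 89 117, 90 107, 78 128, 96 111, 84 140,105
122, 88 110, 81  96, 70 123, 91 177,128 175,129 188,138  74, 46  74, 39  80, 48  88, 56  88, 56  79, 48  78, 50  69, 50 121, 92 113, 88 100, 73 134,104 110, 84 142,106
128, 95 109, 78  99, 75 
[... 4827 characters left out ...]
, 83 124, 94 110, 87  94, 73
131, 98 128, 98 106, 79 115, 89 100, 78  92, 72 116, 89  97, 74 101, 82 102, 81 106, 86 103, 81 121, 92 118, 89  96, 73 106, 84 113, 90 115, 86 129,103 120, 94 105, 84
110, 85 125, 93 115, 87 128, 98 106, 81  86, 68  98, 77  95, 77  95, 71 120, 90 110, 84 115, 89 110, 84 116, 88  95, 71 101, 82 116, 94 116, 89 119, 89  98, 78 109, 86
110, 84 113, 86 122, 91 128, 96  96, 74 100, 78 107, 86 106, 82  98, 79 115, 87 123, 96 115, 88 123, 93 127, 95 100, 79  99, 77 119, 95  93, 69 118, 93 104, 76  94, 72
120, 90 118, 88  93, 74 121, 94  97, 78 109, 83 103, 81 117, 87 102, 81 119, 92 121, 92 115, 90 136,104 209,155 161,122 164,123 120, 88 107, 83 100, 78  98, 79 101, 77
```

```bash
python3 - <<'E'
from h import *
v=load("w18.png"); print(W(v,290,271.5,.039),W(v,273.7,145,.039)); R=np.array(env.observe()["tcp_rot"]);p=np.array(env.observe()["position"])*1000
for q in (W(v,290,271.5,.039),W(v,273.7,145,.039)): print((R.T@(q-p)).round(1))
E
```

```text
[ 425.6 -125.    39. ] [422.5 -27.6  39. ]
[-52.7   7.  278.3]
[ 44.   -5.1 278.3]
```

play_rows:
  targets:
    - [[0,0,0,-26,3,10,45],[0,0,0,-25.5,3.5,25,45],[0,0,0,0,0,37,45],[0,0,0,0,0,35,45],[0,0,0,0,0,15,45]]

```text
time_s: 31.9
position: [0.4247, -0.1239, 0.1923]
tcp_rot: [[0.093, 0.996, -0.004], [0.996, -0.093, 0.003], [0.002, -0.004, -1.0]]
contact_force: [-0.6, -0.1, -0.7]
gripper_width: 0.0449
grasp_force: 0.0
```

play_rows:
  targets:
    - [[0,0,0,0,0,0,0],[0,0,0,0,0,0,0],[0,0,0,0,0,0,0],[0,0,0,0,0,0,0],[0,0,0,0,0,0,0]]
  force: 40

```text
time_s: 32.32
position: [0.4257, -0.1238, 0.1967]
tcp_rot: [[0.089, 0.996, 0.002], [0.996, -0.089, -0.001], [-0.001, 0.002, -1.0]]
contact_force: [-0.6, -0.0, 0.4]
gripper_width: 0.0181
grasp_force: 39.0
```

play_rows:
  targets:
    - [[0,0,0,0,0,-10,0],[0,0,0,0,0,-30,0],[0,0,0,0,0,-40,0],[0,0,0,0,0,-40,0],[0,0,0,0,0,-20,0]]

```text
time_s: 32.73
position: [0.4254, -0.1236, 0.3405]
tcp_rot: [[0.089, 0.996, 0.006], [0.996, -0.089, -0.004], [-0.003, 0.006, -1.0]]
contact_force: [0.6, -1.3, -0.1]
gripper_width: 0.0179
grasp_force: 39.1
```

```bash
python3 -c "from h import *;st()"
```

```text
t 32.73 pos [ 425.4 -123.6  340.5] q [-31.6  14.9  96.6  -0.   68.1 -26.5] w 17.9 F [ 0.6 -1.3 -0.1] g 39.1
[[0.089, 0.996, 0.006], [0.996, -0.089, -0.004], [-0.003, 0.006, -1.0]]
```

play_rows:
  targets:
    - [[0,0,0,28.2,21.2,0,0],[0,0,0,28.2,21.2,0,0],[0,0,0,28.2,21.2,0,0],[0,0,0,28.2,21.2,0,0],[0,0,0,28.2,21.2,0,0]]

```text
time_s: 33.15
position: [0.5443, 0.0088, 0.3366]
tcp_rot: [[0.089, 0.996, 0.002], [0.996, -0.089, -0.0], [-0.0, 0.002, -1.0]]
contact_force: [-0.6, -1.5, 0.7]
gripper_width: 0.018
grasp_force: 39.2
```

play_rows:
  targets:
    - [[0,0,0,28.2,21.2,0,0],[0,0,0,28.2,21.2,0,0],[0,0,0,28.2,21.2,0,0],[0,0,0,28.2,21.2,0,0],[0,0,0,0,0,0,0]]

```text
time_s: 33.57
position: [0.6401, 0.1161, 0.3357]
tcp_rot: [[0.086, 0.996, 0.002], [0.996, -0.086, 0.001], [0.001, 0.002, -1.0]]
contact_force: [-0.7, -0.5, -0.2]
gripper_width: 0.0177
grasp_force: 39.2
```

play_rows:
  targets:
    - [[0,0,0,0,0,20,0],[0,0,0,0,0,20,0],[0,0,0,0,0,10,0],[0,0,0,0,0,0,0],[0,0,0,0,0,0,0]]

```text
time_s: 33.98
position: [0.6382, 0.1118, 0.2862]
tcp_rot: [[0.09, 0.996, 0.0], [0.996, -0.09, -0.0], [0.0, 0.0, -1.0]]
contact_force: [-0.2, 0.5, 0.0]
gripper_width: 0.0179
grasp_force: 39.2
```

play_rows:
  targets:
    - [[0,0,0,0,0,0,45],[0,0,0,0,0,0,45],[0,0,0,0,0,0,45],[0,0,0,0,0,-30,45],[0,0,0,0,0,-40,45]]

```text
time_s: 34.4
position: [0.638, 0.1118, 0.3537]
tcp_rot: [[0.089, 0.996, -0.007], [0.996, -0.089, 0.0], [-0.001, -0.007, -1.0]]
contact_force: [0.4, -0.7, 0.4]
gripper_width: 0.0448
grasp_force: 0.0
```

play_rows:
  targets:
    - [[0,0,0,0,0,-40,45],[0,0,0,0,0,0,45],[0,0,0,0,0,0,45],[0,0,0,0,0,0,45],[0,0,0,0,0,0,45]]

```text
time_s: 34.82
position: [0.6382, 0.1119, 0.3942]
tcp_rot: [[0.089, 0.996, -0.003], [0.996, -0.089, 0.0], [-0.0, -0.003, -1.0]]
contact_force: [0.3, -0.1, -0.8]
gripper_width: 0.0451
grasp_force: 0.0
```

```bash
python3 - <<'E'
from h import *
st(); v=shot("wrist","w19.png")
for x,y in ((.574,.03),(.574,.19),(.703,.03),(.703,.19)): print(proj(v,[x,y,.095]).round())
hsv=cv2.cvtColor(v["im"],cv2.COLOR_RGB2HSV)
for r in hsv[60:400:8,120:480:8]: print("".join("W" if p[1]<35 and p[2]>150 else ("o" if 5<=p[0]<=25 and p[1]>=70 and p[2]>50 else ".") for p in r))
E
```

```text
t 34.82 pos [638.2 111.9 394.2] q [-0.5 32.3 58.1 -0.  89.7  4.6] w 45.1 F [ 0.3 -0.1 -0.8] g 0.0
[[0.089, 0.996, -0.003], [0.996, -0.089, 0.0], [-0.0, -0.003, -1.0]]
[216. 297.]
[184. 102.]
[367. 285.]
[362.  86.]
........W..................W.ooooo...........
........WW...................ooooo....oo.....
........WW...................ooooooo..ooo....
........WW...................oooooo.ooo.oo...
........WW...................ooooo.oo.o.o....
........WW.......WWWWWWWWWW.WW.ooooo..o......
........WWWWW....WWWWWWWWWWWW..ooooo.........
.........W..WWWWWWWWWWWWWWWWW..ooo....oo.....
.........W..WoooWWWWWWWWWWWWW..ooooo...o.....
.....W.WWW..WoooWWWWWWWWWWWWW.Wooo...oo......
......WWW...WoooWWWWWWWWWWWWW..ooo...o.......
......WWWW..ooooWWWWWWWWWWWWW.Wooooo..oo.....
......WWWW..ooooWWWWWWWWWWWWW..ooo...........
......WWWWW.ooooWWoWWWWWWWWWW..ooo...........
..WWW....WW.WWWooooooWWWWWWWW..ooo...........
..W.WWWWWW..WWoooooooWWWWWWWW..ooo...........
..WW..WWWW...WoooooooWWooWWWW..ooo...........
.o.WWW........oo.ooooWooooWWW..ooo....o.ooo..
.............oooo.WoWWooooWWW..ooo.o.oo......
o.........W
[... 392 characters left out ...]
.....o....
.o.o............................oo..oo...o...
.....WW..........................o.ooo.......
.o.oW.................ooooo......o.....o..o..
o...oo.........oooooooooooo.........o.o......
....o..........oooooooooooo..................
.............ooooooooooooooo.................
.............ooooooooooooooo.................
.............ooooooooooooooo.................
.............oo.oo.ooooooooo.................
.............oo.ooooooooooooo................
.............oooooooooooooooo................
.............o.ooo.oooooooooo................
..................o..o.......................
.............................................
...o.........................................
```

play_rows:
  targets:
    - [[0,0,0,-22.6,-28.9,0,45],[0,0,0,-22.6,-28.9,0,45],[0,0,0,-22.6,-28.9,0,45],[0,0,0,-22.6,-28.9,0,45],[0,0,0,-22.6,-28.9,0,45]]

```text
time_s: 35.28
position: [0.4826, 0.0117, 0.3945]
tcp_rot: [[0.089, 0.996, -0.002], [0.996, -0.089, 0.0], [0.0, -0.002, -1.0]]
contact_force: [1.1, -1.1, 0.2]
gripper_width: 0.0449
grasp_force: 0.0
```

play_rows:
  targets:
    - [[0,0,0,-22.6,-28.9,0,45],[0,0,0,-22.6,-28.9,0,45],[0,0,0,0,0,20,45],[0,0,0,0,0,40,45],[0,0,0,0,0,40,45]]

```text
time_s: 35.7
position: [0.422, -0.0279, 0.2949]
tcp_rot: [[0.09, 0.996, 0.003], [0.996, -0.09, -0.001], [-0.001, 0.003, -1.0]]
contact_force: [1.7, -0.3, -1.7]
gripper_width: 0.0452
grasp_force: 0.0
```

play_rows:
  targets:
    - [[0,0,0,0,0,40,45],[0,0,0,0,0,35,45],[0,0,0,0,0,25,45],[0,0,0,0,0,0,45],[0,0,0,0,0,0,45]]

```text
time_s: 36.12
position: [0.4225, -0.0276, 0.195]
tcp_rot: [[0.089, 0.996, -0.003], [0.996, -0.089, 0.001], [0.001, -0.003, -1.0]]
contact_force: [-0.0, -0.3, -0.1]
gripper_width: 0.0447
grasp_force: 0.0
```

play_rows:
  targets:
    - [[0,0,0,0,0,0,0],[0,0,0,0,0,0,0],[0,0,0,0,0,0,0],[0,0,0,0,0,0,0],[0,0,0,0,0,0,0]]

```text
time_s: 36.53
position: [0.4229, -0.0276, 0.1971]
tcp_rot: [[0.089, 0.996, 0.003], [0.996, -0.089, -0.001], [-0.001, 0.003, -1.0]]
contact_force: [-0.2, 0.4, 5.9]
gripper_width: 0.0179
grasp_force: 38.9
```

play_rows:
  targets:
    - [[0,0,0,0,0,-10,0],[0,0,0,0,0,-30,0],[0,0,0,0,0,-40,0],[0,0,0,0,0,-40,0],[0,0,0,0,0,-20,0]]

```text
time_s: 36.95
position: [0.4223, -0.0273, 0.3409]
tcp_rot: [[0.089, 0.996, 0.008], [0.996, -0.089, -0.003], [-0.002, 0.008, -1.0]]
contact_force: [1.1, -1.8, 0.8]
gripper_width: 0.0174
grasp_force: 39.1
```

```bash
python3 -c "from h import *;st()"
```

```text
t 36.95 pos [422.3 -27.3 340.9] q [-19.8  13.   99.4   0.   67.2 -14.7] w 17.4 F [ 1.1 -1.8  0.8] g 39.1
[[0.089, 0.996, 0.008], [0.996, -0.089, -0.003], [-0.002, 0.008, -1.0]]
```

play_rows:
  targets:
    - [[0,0,0,23.4,27.1,0,0],[0,0,0,23.4,27.1,0,0],[0,0,0,23.4,27.1,0,0],[0,0,0,23.4,27.1,0,0],[0,0,0,23.4,27.1,0,0]]

```text
time_s: 37.37
position: [0.5687, 0.0783, 0.3372]
tcp_rot: [[0.089, 0.996, 0.002], [0.996, -0.089, -0.0], [-0.0, 0.002, -1.0]]
contact_force: [0.5, -1.6, -0.2]
gripper_width: 0.0178
grasp_force: 39.2
```

play_rows:
  targets:
    - [[0,0,0,23.4,27.1,0,0],[0,0,0,23.4,27.1,0,0],[0,0,0,23.4,27.1,0,0],[0,0,0,0,0,0,0],[0,0,0,0,0,0,0]]

```text
time_s: 37.78
position: [0.6555, 0.1405, 0.336]
tcp_rot: [[0.088, 0.996, 0.001], [0.996, -0.088, -0.0], [0.0, 0.001, -1.0]]
contact_force: [-1.0, -0.6, -1.2]
gripper_width: 0.0176
grasp_force: 39.2
```

play_rows:
  targets:
    - [[0,0,0,0,0,20,0],[0,0,0,0,0,20,0],[0,0,0,0,0,10,0],[0,0,0,0,0,0,0],[0,0,0,0,0,0,0]]

```text
time_s: 38.2
position: [0.655, 0.1391, 0.2865]
tcp_rot: [[0.09, 0.996, 0.0], [0.996, -0.09, -0.0], [-0.0, 0.0, -1.0]]
contact_force: [0.1, -0.9, 0.7]
gripper_width: 0.0178
grasp_force: 39.2
```

play_rows:
  targets:
    - [[0,0,0,0,0,0,45],[0,0,0,0,0,0,45],[0,0,0,0,0,0,45],[0,0,0,0,0,-30,45],[0,0,0,0,0,-40,45]]

```text
time_s: 38.62
position: [0.6551, 0.1394, 0.3535]
tcp_rot: [[0.089, 0.996, -0.007], [0.996, -0.089, -0.0], [-0.001, -0.007, -1.0]]
contact_force: [0.6, -0.1, 0.2]
gripper_width: 0.0449
grasp_force: 0.0
```

play_rows:
  targets:
    - [[0,0,0,0,0,-40,45],[0,0,0,-20,0,0,45],[0,0,0,-10,0,0,45],[0,0,0,0,0,0,45],[0,0,0,0,0,0,45]]

```text
time_s: 39.03
position: [0.6526, 0.1093, 0.3943]
tcp_rot: [[0.09, 0.996, -0.003], [0.996, -0.09, 0.0], [0.0, -0.003, -1.0]]
contact_force: [-0.7, -0.3, -0.7]
gripper_width: 0.045
grasp_force: 0.0
```

```bash
python3 - <<'E'
from h import *
st(); v=shot("wrist","w20.png")
hsv=cv2.cvtColor(v["im"],cv2.COLOR_RGB2HSV)
for r in hsv[60:300:7,180:380:6]: print("".join("W" if p[1]<35 and p[2]>150 else ("o" if 5<=p[0]<=25 and p[1]>=70 and p[2]>50 else ".") for p in r))
# spring/post check
g=proj(v,[.5028,-.005,.032]); print(g, proj(v,[.5065,.1205,.026]))
E
```

```text
t 39.03 pos [652.6 109.3 394.3] q [-0.7 33.8 55.3  0.  91.   4.5] w 45.0 F [-0.7 -0.3 -0.7] g 0.0
[[0.09, 0.996, -0.003], [0.996, -0.09, 0.0], [0.0, -0.003, -1.0]]
...W..W................W.o..oo.o..
......W....WWW.WWWWWWW.W.ooooo.o..
.....W.................W.oo.o.....
....W.W................WW.o....o.o
....W...W.................oo.o.o.o
....W..WW.......WWWWWWWWWWWW..oo.o
WWWWWWWWWWWWWWWWWW...WWWW..Woo.o.o
...WWWWWWWWWWWWWWWWWWWWWWW.W.ooo..
...WWWWWWWWWWWWWWWWWWWWWWW.Wo.oo..
....WoooWWWWWWWWWWWWWWWWWW.W.ooo.o
....ooooWWWWWWWWooWWWWWWWW.Woooo.o
....o.ooWWWWWWooooo.WWWWWW.Woooo.o
...oooooWWWWW.o..o.oWWWWWW.Woooo..
W.oooooooWWWWoo.oo.oWWWWWW.Woooo..
W.oooooooWWWWWooooooWWWWWW..oooo..
W..WoooooWWooo.ooooWWWWWWW..oooo..
W..W.WWooooooooWWWWWWWWWWW..oooo..
W....oooooooooo.WWWWWWWWWW..ooooo.
......oooooooooWWWooWWWWWW..ooooo.
.....Wooo.oooooWWoooooWWWW..ooooo.
W...ooo.ooooooWWooooooWWWW..ooooo.
W...oooooooWWWWWooooooWWWW..oooooo
.....ooooo.WWWWWooooooWWWW..oooooo
......WWWWWWWWWWWooooWWWWW..ooo.oo
......WWWWWWWWWWWWWWWWWWWW..ooo.oo
......WWWWWWWWWWWWWWWWWWWW..ooo.o.
.W....WWWWWWWWWWWWWWWWWWWW..ooo.oo
......WWWWWWWWWWWWWWWWWWWW..oooooo
......WWWWWWWWWWWWWWWWWWWW..ooooo.
.............................oooo.
................................o.
................................o.
..................................
..................................
.........W.W......o.oooooo........
[150.69056653 298.43970982] [131.43190359 181.61683492]
```

play_rows:
  targets:
    - [[0,0,0,-36.6,-15.8,8,45],[0,0,0,-36.6,-15.8,8,45],[0,0,0,-36.6,-15.8,8,45],[0,0,0,-36.6,-15.8,8,45],[0,0,0,-36.6,-15.8,8,45]]

```text
time_s: 39.5
position: [0.5565, -0.0661, 0.3543]
tcp_rot: [[0.088, 0.996, -0.002], [0.996, -0.088, 0.001], [0.001, -0.002, -1.0]]
contact_force: [0.7, -1.2, 0.8]
gripper_width: 0.0451
grasp_force: 0.0
```

play_rows:
  targets:
    - [[0,0,0,-36.6,-15.8,8,45],[0,0,0,-36.6,-15.8,8,45],[0,0,0,-36.6,-15.8,8,45],[0,0,0,-36.6,-15.8,8,45],[0,0,0,-36.6,-15.8,8,45]]

```text
time_s: 39.92
position: [0.4617, -0.2416, 0.3145]
tcp_rot: [[0.088, 0.996, -0.001], [0.996, -0.088, 0.001], [0.001, -0.001, -1.0]]
contact_force: [0.9, -0.4, -0.1]
gripper_width: 0.0452
grasp_force: 0.0
```

play_rows:
  targets:
    - [[0,0,6.65,0,0,0,45],[0,0,6.65,0,0,0,45],[0,0,6.65,0,0,0,45],[0,0,6.65,0,0,0,45],[0,0,6.65,0,0,0,45]]

```text
time_s: 40.33
position: [0.4628, -0.2404, 0.3146]
tcp_rot: [[0.625, 0.781, -0.001], [0.781, -0.625, 0.001], [0.0, -0.002, -1.0]]
contact_force: [0.1, -0.3, 0.4]
gripper_width: 0.045
grasp_force: 0.0
```

play_rows:
  targets:
    - [[0,0,6.65,0,0,0,45],[0,0,6.65,0,0,0,45],[0,0,6.65,0,0,0,45],[0,0,6.65,0,0,0,45],[0,0,6.65,0,0,0,45]]

```text
time_s: 40.75
position: [0.4629, -0.2402, 0.3147]
tcp_rot: [[0.951, 0.31, -0.001], [0.31, -0.951, 0.001], [-0.001, -0.002, -1.0]]
contact_force: [-0.3, 0.3, 0.7]
gripper_width: 0.045
grasp_force: 0.0
```

play_rows:
  targets:
    - [[0,0,6.65,0,0,0,45],[0,0,6.65,0,0,0,45],[0,0,0,0,0,0,45],[0,0,0,0,0,0,45],[0,0,0,0,0,0,45]]

```text
time_s: 41.17
position: [0.4627, -0.2406, 0.3152]
tcp_rot: [[0.996, 0.092, -0.001], [0.092, -0.996, 0.001], [-0.001, -0.001, -1.0]]
contact_force: [0.1, -0.4, 0.1]
gripper_width: 0.0448
grasp_force: 0.0
```

```bash
python3 - <<'E'
from h import *
st(); v=shot("wrist","w21.png")
im=v["im"].astype(int); g=im.max(2)
u,w=proj(v,[.461,-.244,.083]).round(); print(u,w)
m=(g<70).astype(np.uint8); m=cv2.morphologyEx(m,cv2.MORPH_OPEN,np.ones((3,3)))
n,l,S,c=cv2.connectedComponentsWithStats(m)
for i in range(1,n):
    if S[i][4]>200: 
        r=cv2.minAreaRect(cv2.findContours((l==i).astype(np.uint8),0,2)[0][0]); print(S[i],c[i].round(),np.round(r[1]),round(r[2]),W(v,*r[0],.083))
for r in g[60:330:8,40:520:8]: print("".join("#" if p<40 else ("+" if p<80 else ("." if p<170 else "W")) for p in r))
E
```

```text
t 41.17 pos [ 462.7 -240.6  315.2] q [-40.5  23.9  87.1   0.   69.   44.2] w 44.8 F [ 0.1 -0.4  0.1] g 0.0
[[0.996, 0.092, -0.001], [0.092, -0.996, 0.001], [-0.001, -0.001, -1.0]]
284.0 231.0
[ 509    0   51   66 1683] [535.  28.] [40. 69.] 14 [ 583.1 -360.8   83. ]
[  0  26  19 131 853] [  4. 100.] [130.  18.] 90 [527.4 -88.4  83. ]
[207 110  20  27 478] [217. 123.] [26. 19.] 90 [ 521.  -200.6   83. ]
[ 189  181   59   62 2372] [219. 209.] [51. 66.] 66 [ 471.5 -201.9   83. ]
[ 283  187   52   66 2299] [308. 215.] [51. 64.] 26 [ 470.9 -255.6   83. ]
[ 368  193   62   67 2670] [397. 222.] [57. 59.] 29 [ 472.6 -309.3   83. ]
[ 528  256   32  107 1707] [548. 320.] [106.  31.] 90 [ 423.1 -416.7   83. ]
[    0   258   560   162 57456] [270. 360.] [161. 559.] 90 [ 384.6 -248.2   83. ]
WWWWW.WWWWWWWWWW.W.WWW.W.........WW#++++.+..+.WWW++...W.W.++
WWW....WWWWWWWWWW.....WWWWWW................W.++++....W.W.++
WW.......WWWWWWWW..W..WWWWW...............W.WWW........+++++
WWW.W.......WWWWWW.W.W......W..........WW...WWW...WWWW..WW++
WWWWWWW....W....WWWWWW.WW...............WWW.WWWWWWWWWWWWWW++
WWWWW
[... 1063 characters left out ...]
W+#W#..WW..+#####WWW..+++++++
.........WW......+...W..........W##.W..+...##+.WWWW.W+++++++
..............W......W.W..........#W........#.#WWWWW..+++++.
.........W.WWW.........#.............#.WWWWWWWWW+WWW++++++++
+.........WWW..........#...........WW#.+WWWWW.....WW++++++#+
....+...++++....#####..#..........WWW#+.##WWWWW.WWWW++++..##
................####+.##........WWWWW##++#.WWWWWW...+++++###
...............#####+.##......+..+++.##.+##.WWWWWWW++++++###
..............++++#+.###......WWWWWWW###++#..+++...++++++##+
......+#####+.++#####.##..W.+.W......##+#+###WWWWW++++++###W
.......++###++#+#+######+++++++++++..########W...####+++###.
.......##++############+++++++++++++++#############+##++##++
```

```bash
python3 - <<'E'
from h import *
v=load("w21.png")
for z in (.055,.06,.065):
    P=[W(v,*c,z) for c in ((219,209),(308,215),(397,222))]; print(z,P,np.hypot(*(P[2]-P[0])[:2]),np.degrees(np.arctan2(*(P[0]-P[2])[1::-1])))
g=v["im"].max(2).astype(int)
print("cols 276..342, rows 180..262")
for y in range(180,262,3): print(y," ".join("%3d"%g[y,x] for x in range(276,344,3)))
E
```

```text
0.055 [array([ 462.4, -199.8,   55. ]), array([ 463.8, -260.2,   55. ]), array([ 464.4, -321.4,   55. ])] 121.61644625625266 90.942279833517
0.06 [array([ 464. , -200.5,   60. ]), array([ 465.3, -259.7,   60. ]), array([ 466. , -319.5,   60. ])] 119.01680553602503 90.96286362563622
0.065 [array([ 465.6, -201.3,   65. ]), array([ 466.9, -259.1,   65. ]), array([ 467.6, -317.6,   65. ])] 116.31719563331986 90.98521293930804
cols 276..342, rows 180..262
180 184  46 133 129 129 133 135 140 134 132 132 138 135 137 137 139 137 132 134 135 124 176 169
183  66 131 129 128 134 128 132 133 129 134 135 137 133 137 137 135 132 136 134 135 132 122 181
186 128 131 129 132 130 130 132 138 136 143 146 146 150 141 133 136 133 135 132 135 136 135 100
189 128 127 126 129 132 133 138 141  19  22  29  34  30  25  11 150 135 135 133 139 134 137 137
192 125 129 128 127 131 134   3  26  41  35  29  24  25  22  24  27  35 137 132 133 138 134 138
195 127 129 132 125 139   9  32  38  35  26  21  17  29  26  10  32  43  50 139 132 130 131 134
198 129 127 127 134   7  33  36  46  39  19  24  20  20  36  21  35  
[... 1342 characters left out ...]
 118 116 111 160 158 148 146
243 150 151 153 158 126 190 189   7  28  38  28 195  15  34  26 193 107 105 165 159 159 159 159
246 158 158 154 163 107 153 164  91  26  36   9 192  22  31  23 249 233 232 243 151 151 152 151
249 147 148 151  87 156 152 151 146  24  37  80 187  25  27  60 232 229 231 229 147 157 155 158
252 153 154 151 155 156 153 151 150 163  96  77 125  14  22 253 231 234 239 156 155 156 152 155
255 152 152 152 153 151 152 152 150 158 135 175 233 235 235 230 224 238 156 154 155 157 156 154
258  99  96  89  97 125 138 161 169 161 159 156 241 233 231 228 145 154 153 154  65   0  58  55
261  99  99 103 102 118  96 100 100  90  91  97  79 159 147  86  99  96  93 104   6  26  58  80
```

```bash
python3 - <<'E'
from h import *
v=load("w21.png"); print(W(v,311,222,.083),W(v,309,252,.083),W(v,314,192,.083))
a,b=W(v,302,200,.083),W(v,296,240,.083); print(np.degrees(np.arctan2(*(a-b)[1::-1]))); a,b=W(v,326,201,.083),W(v,319,240,.083); print(np.degrees(np.arctan2(*(a-b)[1::-1])))
# box edges: fine scan of far edge in brightness
g=v["im"].max(2).astype(int)
for c in range(240,480,30): print(c,[int(x) for x in g[125:185:3,c]])
E
```

```text
[ 468.4 -259.4   83. ] [ 448.8 -260.5   83. ] [ 487. -259.   83.]
-1.7969252726959988
-2.5294942048376767
240 [204, 215, 134, 146, 71, 106, 120, 152, 168, 175, 173, 163, 166, 180, 103, 128, 132, 128, 130, 132]
270 [137, 145, 144, 144, 164, 71, 101, 125, 180, 170, 172, 169, 170, 173, 170, 164, 169, 168, 179, 173]
300 [128, 145, 140, 150, 146, 79, 68, 115, 128, 170, 169, 168, 170, 171, 173, 108, 129, 135, 133, 131]
330 [145, 137, 143, 141, 139, 144, 60, 73, 123, 96, 170, 170, 169, 164, 169, 171, 178, 133, 134, 131]
360 [151, 149, 145, 147, 155, 148, 155, 67, 97, 124, 190, 167, 170, 172, 165, 171, 173, 160, 170, 169]
390 [221, 226, 215, 231, 139, 143, 144, 156, 70, 110, 122, 176, 171, 179, 184, 171, 174, 109, 133, 134]
420 [221, 222, 220, 218, 223, 217, 240, 154, 82, 66, 164, 188, 236, 235, 237, 233, 168, 168, 172, 180]
450 [215, 219, 213, 229, 216, 214, 206, 176, 195, 216, 69, 168, 107, 249, 172, 245, 233, 221, 155, 168]
```

play_rows:
  targets:
    - [[0,0,0,1.5,9.6,0,34],[0,0,0,1.5,9.7,0,34],[0,0,6.3,0,0,0,34],[0,0,0,0,0,20,34],[0,0,0,0,0,25,34]]

```text
time_s: 41.63
position: [0.4677, -0.2611, 0.2714]
tcp_rot: [[1.0, -0.022, 0.004], [-0.022, -1.0, -0.003], [0.004, 0.003, -1.0]]
contact_force: [-0.1, -0.1, -0.8]
gripper_width: 0.0338
grasp_force: 0.0
```

play_rows:
  targets:
    - [[0,0,0,0,0,20,34],[0,0,0,0,0,14,34],[0,0,0,0,0,5,34],[0,0,0,0,0,0,34],[0,0,0,0,0,0,34]]

```text
time_s: 42.05
position: [0.4675, -0.2604, 0.232]
tcp_rot: [[1.0, -0.021, 0.001], [-0.021, -1.0, -0.001], [0.001, 0.001, -1.0]]
contact_force: [0.4, -0.5, 0.9]
gripper_width: 0.0339
grasp_force: 0.0
```

play_rows:
  targets:
    - [[0,0,0,0,0,0,24],[0,0,0,0,0,0,18],[0,0,0,0,0,0,10],[0,0,0,0,0,0,5],[0,0,0,0,0,0,5]]
  force: 30

```text
time_s: 42.47
position: [0.4673, -0.2598, 0.2325]
tcp_rot: [[1.0, -0.021, 0.001], [-0.021, -1.0, -0.001], [0.001, 0.001, -1.0]]
contact_force: [-1.1, 0.7, 5.8]
gripper_width: 0.0135
grasp_force: 33.3
```

```bash
python3 - <<'E'
from h import *
st(); print(np.round(env.observe()["moment"],2))
E
```

```text
t 42.47 pos [ 467.3 -259.8  232.5] q [-41.8  31.2  90.7  -0.   58.   49.4] w 13.5 F [-1.1  0.7  5.8] g 33.3
[[1.0, -0.021, 0.001], [-0.021, -1.0, -0.001], [0.001, 0.001, -1.0]]
[ 0.17  0.17 -0.07]
```

play_rows:
  targets:
    - [[0,0,4,0,0,0,5],[0,0,6,0,0,0,5],[0,0,6,0,0,0,5],[0,0,6,0,0,0,5],[0,0,6,0,0,0,5]]

```text
time_s: 42.88
position: [0.4671, -0.2606, 0.2325]
tcp_rot: [[0.871, -0.492, 0.0], [-0.492, -0.871, -0.004], [0.002, 0.003, -1.0]]
contact_force: [-5.2, -7.1, 5.5]
gripper_width: 0.0133
grasp_force: 33.0
```

play_rows:
  targets:
    - [[0,0,6,0,0,0,5],[0,0,6,0,0,0,5],[0,0,6,0,0,0,5],[0,0,6,0,0,0,5],[0,0,6,0,0,0,5]]

```text
time_s: 43.3
position: [0.4665, -0.2614, 0.2325]
tcp_rot: [[0.508, -0.861, -0.002], [-0.861, -0.508, -0.005], [0.004, 0.004, -1.0]]
contact_force: [-12.1, -11.4, 6.5]
gripper_width: 0.0135
grasp_force: 33.2
```

play_rows:
  targets:
    - [[0,0,6,0,0,0,5],[0,0,6,0,0,0,5],[0,0,5,0,0,0,5],[0,0,5,0,0,0,5],[0,0,0,0,0,0,5]]

```text
time_s: 43.72
position: [0.4659, -0.2617, 0.2325]
tcp_rot: [[0.149, -0.989, -0.004], [-0.989, -0.149, -0.005], [0.005, 0.005, -1.0]]
contact_force: [-17.2, -12.9, 7.8]
gripper_width: 0.0136
grasp_force: 33.6
```

```bash
python3 - <<'E'
from h import *
st(); print(np.round(env.observe()["moment"],2))
E
```

```text
t 43.72 pos [ 465.9 -261.7  232.5] q [-42.   31.2  90.8  -0.4  58.  129.7] w 13.6 F [-17.2 -12.9   7.8] g 33.6
[[0.149, -0.989, -0.004], [-0.989, -0.149, -0.005], [0.005, 0.005, -1.0]]
[-2.34  2.81  0.08]
```

play_rows:
  targets:
    - [[0,0,0,1.4,2.0,0,5],[0,0,2,0,0,0,5],[0,0,2,0,0,0,5],[0,0,2,0,0,0,5],[0,0,0,0,0,0,5]]

```text
time_s: 44.13
position: [0.4651, -0.2623, 0.2326]
tcp_rot: [[0.049, -0.999, -0.001], [-0.999, -0.049, -0.004], [0.004, 0.001, -1.0]]
contact_force: [-7.3, -6.8, 6.0]
gripper_width: 0.0134
grasp_force: 45.4
```

```bash
python3 - <<'E'
from h import *
st(); print(np.round(env.observe()["moment"],2))
E
```

```text
t 44.13 pos [ 465.1 -262.3  232.6] q [-42.1  31.1  90.8  -0.2  57.9 135.2] w 13.4 F [-7.3 -6.8  6. ] g 45.4
[[0.049, -0.999, -0.001], [-0.999, -0.049, -0.004], [0.004, 0.001, -1.0]]
[-0.98  1.18  0.85]
```

play_rows:
  targets:
    - [[0,0,0,0,0,0,5],[0,0,0,0,0,0,24],[0,0,0,0,0,0,34],[0,0,0,0,0,0,34],[0,0,0,0,0,0,34]]

```text
time_s: 44.55
position: [0.4655, -0.2613, 0.2315]
tcp_rot: [[0.049, -0.999, 0.0], [-0.999, -0.049, 0.0], [-0.0, -0.0, -1.0]]
contact_force: [-0.4, 0.2, -0.1]
gripper_width: 0.0343
grasp_force: 0.0
```

play_rows:
  targets:
    - [[0,0,0,0,0,-15,34],[0,0,0,0,0,-30,34],[0,0,0,0,0,-35,34],[0,0,0,0,0,-30,34],[0,0,0,0,0,0,34]]

```text
time_s: 44.97
position: [0.466, -0.2616, 0.3472]
tcp_rot: [[0.049, -0.999, 0.008], [-0.999, -0.049, -0.007], [0.007, -0.007, -1.0]]
contact_force: [0.1, -0.9, -0.0]
gripper_width: 0.0341
grasp_force: 0.0
```

play_rows:
  targets:
    - [[0,0,0,0,0,0,34],[0,0,0,0,0,0,34],[0,0,0,0,0,0,34],[0,0,0,0,0,0,34],[0,0,0,0,0,0,34]]

```text
time_s: 45.38
position: [0.4655, -0.2615, 0.3406]
tcp_rot: [[0.048, -0.999, -0.001], [-0.999, -0.048, 0.001], [-0.001, 0.001, -1.0]]
contact_force: [-0.1, -0.3, 0.2]
gripper_width: 0.0338
grasp_force: 0.0
```

```bash
python3 - <<'E'
from h import *
st(); v=shot("wrist","w22.png"); a=shot("scene","sc22.png"); b=shot("side","sd22.png")
u,w=proj(v,[.467,-.260,.083]).round().astype(int); print(u,w)
g=v["im"].max(2).astype(int)
for y in range(w-54,w+55,4): print(y," ".join("%3d"%g[y,x] for x in range(u-60,u+61,5) if 0<=x<560))
# scene change near spring/knobs: compare with after-spring pictures
for n,o,x,(r0,r1,c0,c1) in (("scene spring",load("sc10.png"),a,(175,240,215,301)),("side spring",load("sd10.png"),b,(175,240,245,331))):
    d=np.abs(o["im"][r0:r1,c0:c1].astype(int)-x["im"][r0:r1,c0:c1]).sum(2)>90; ys,xs=np.nonzero(d); print(n,d.sum(), (xs.min()+c0,xs.max()+c0,ys.min()+r0,ys.max()+r0) if d.any() else "")
E
```

```text
t 45.38 pos [ 465.5 -261.5  340.6] q [-42.   23.4  83.    0.   73.7 135.2] w 33.8 F [-0.1 -0.3  0.2] g 0.0
[[0.048, -0.999, -0.001], [-0.999, -0.048, 0.001], [-0.001, 0.001, -1.0]]
276 219
165 145 154 118 176 178 178 176 176 176 160 159  82  78 125  96  86 168  96 159 160 165 158 161 163 114
169 148 140 112 172 177 173 173 171 177  90 122 119 116 121 123 123 123 119 161 163 169 161 163 160 110
173 151 157 108 170 177 174 177 169 105 123 118 113 117 117 122 116 119 118  84 163 167 160 161 158 108
177 150 163 110 170 178 173 178 165 132 117 117 119 119 118 119 120 117 117 122 172 167 166 160 158 107
181 148 151 100 173 178 174 180 132 129 113 119 120  94  13  98 124 118 116 119 119 167 166 164 160 107
185 146 134  99 173 174 174 170 131 130 131 122  30  21  19  33  33 127 120 117 120 173 159 162 160  99
189 144 137 102 173 174 171 115 128 128 135  35  19  26  33  21  24  32 122 139 115 108 161 160 160  98
193 131 144  94 171 176 174 126 131 131  34  30  14  27  23  36  28  24  49 222 122 111 164 159 163  95
197 141 138  88 170 174 177 134 131 129  39  40  22  30  38  35  31  24  33 215
[... 1457 characters left out ...]
183 172 167 175 104 133
257 116 109  77  64  61 136  92 127 127 129  60  31  40  53  26  27 128 128 128  93 178   1  73  81 123
261  31  24  85  83  23  98 198 202 129 127  29  17  35  29  32  38  71 129 126 130 177  26  96  85  88
265  36  44  89  89  20  65 199 195 202   8  23  22   7  31  30  28  36 116 127 129 176  19  41  82  89
269  31  95  83  88  22  71 198 198 202  25  34  24  17  31  21  26  34 140 130 124 176  23  30  87  87
273  29  88  89  90  38  31 195 200 200  39  17  30  21  25  35  37  31 104 127 128 175  21  30  87  87
scene spring 1004 (np.int64(231), np.int64(300), np.int64(175), np.int64(239))
side spring 2862 (np.int64(245), np.int64(330), np.int64(175), np.int64(239))
```

```bash
python3 -c "
from h import *
print(env.finish_job())"
```

```text
the job is handed in; nothing more can be done
None
```

The job is handed in, with every step carried out and no verdict returned. The spring sits hooked in the gate's lug and over the post, all five stoppers I found are in the hopper, the tray is back flat and empty, and the middle knob is turned clockwise to its stop; the spring was last looked at just after fitting.

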